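# Load the pycnometer cell with its two reference spheres and lock the cap

## Robot

A 6-joint arm with a two-finger parallel gripper is mounted at the origin on the work surface. World frame = base frame: x ahead of the robot, y to its left, z up, the work surface at z = 0. Lengths are in mm, angles in rad, forces in N, time in s.
With the tool pointing down it reaches from about 400 to 825 mm from the base axis. Payload 7 kg.
Tool frame: the origin (TCP) lies at the very end of the fingers, on their centre line; the grasp point (between the pads) lies 19 mm behind it; x points along the fingers, y is the direction in which the jaws open and shut, and the axes are right-handed (so a half turn about x gives the same grasp; the last joint's range is limited). The gripper opens to 88 mm and grips with 3 to 60 N. Pads are 19 mm wide; open, the fingers measure 130 mm over their backs; the gripper's body (78 mm by 193 mm) begins 47 mm behind the grasp point.
Start: joints at [-0.901, 0.359, 0.012, 0, -1.224, -0.288], TCP at [251.471, -626.384, 226.561] pointing down, gripper open.
Joint ranges: [-3.07, 3.07], [-1.43, 2.12], [-1.02, 1.25], [-3.03, 1.67], [-3.05, -0], [-3.03, 3.03]. Speed limits (rad/s): [2.39, 2.39, 3.01, 3.14, 3.14, 3.14].

## Interface

Orientations are given as [roll, pitch, yaw] about the fixed x, y, z axes, in that order (R = Rz(yaw) Ry(pitch) Rx(roll)).
In Python, from station import bot, optics gives the robot as it stands.
- The arm moves only by the shell command python3 -m handwheel 'ROWS' [OPENING] [FORCE]. ROWS is a JSON object of lists of equal length, an entry for each row: "delta_pos": the shift along the tool's x, y, z in mm, a list of three; "roll": the turn about the tool's x in degrees. In form: {"delta_pos": [[dx, dy, dz], ...], "roll": [roll, ...]}. A call has exactly 10 rows; each row is the pose to reach, as a shift and turn from the pose commanded when the call began, along the tool's axes at that moment; what a row does not reach only later rows make up. A row lasts 1/10 s, in which the tool goes at most 50 mm and 8.59 degrees, less where a joint would pass 70% of its speed; a pose out of reach is approached as far as the arm can. A call with a gripper value outside its range is refused whole. OPENING is the closure, from 0 (fully open) to 1 (shut), set as the call begins (- or left out, the last holds). The fingers move at their own pace and stop on an object; FORCE is the grip in N (left out, the last holds). Time passes only in rows, so rows that repeat a pose let the fingers close, or fill a call up. It gives the time, the measured TCP pose, the force and the opening at its end, in the units of the state.
- bot.get_obs(): the state, without advancing time (a new reading comes with each control period).
- optics.read_camera(name): name is "scene" or "top" or "wrist"; returns the picture (420x560x3 uint8, blue, green, red); there is no depth.
- optics.camera_params(name): a dict with "camera_matrix" (3x3 intrinsics, pixels), "R" (3x3) and "t" (3): a world point X has camera coordinates R X + t. Camera axes: x right, y down, z forward; pixel columns grow to the right and rows downward; lengths in mm; the calibration is good to about 2 mm. A picture is of the moment at which its call begins: read the wrist's pose just before it. camera_params takes no time and is no camera call; for the wrist camera it gives the pose at the moment of the call.
- bot.sign_off(): hands the job in, once; it reports no verdict.
The state is a dict: "time_s": time; "joint_pos": joint angles; "qvel": joint speeds; "effort": joint torques, N m; "position": TCP position; "ee_rot": TCP orientation; "force": force on the tool from outside, world axes, zero at the start; "moment": the same for the moment, N m; "finger_gap": finger opening in mm.
Only numpy, scipy, OpenCV 4.12 (cv2) and the standard library are available. Lean on these libraries where they do the work, as an engineer would, in place of code of your own. Each camera call takes 0.05 s, during which the arm holds its last target.

## Task

Load the gas pycnometer for calibration: let the two large reference spheres go, one after the other, low in the mouth of its sloping loading port so that each rolls down the funnel into the well - no dropping from high above. Then close the port with the bayonet cap: lugs into the two gaps of the collar, push in against the spring, turn clockwise about a quarter turn until it clicks home with the bar pointing straight up the slope, and let go. Leave the small sphere in its block, and the bottle, beaker and jar standing where they are.

Things in the scene. Friction and masses are not known exactly. Their poses are not given: they have to be found in the camera images.
- pycnometer: The instrument, fixed: grey box, 300 deep (x) by 220 wide (y); its front is turned to the robot's left (varies by up to 20 degrees). The white deck rises at 30 degrees from the 70 mm high front edge to 197 mm, then a flat top. Origin: centre of its underside; x axis from front to back. The screen and keys are not used.
- cell: Loading port: round steel collar in the deck, 78 mm outside diameter, standing 12 mm proud of it. Origin: centre of the collar's top face (the mouth), about 133 mm above the bench. z: the port's axis, out of the mouth, 30 degrees off vertical, leaning towards the instrument's front (to the robot's left). x: straight up the slope. y: across it.
- mouth (a point): The cell's origin: centre of the mouth. The bore here is 50 mm in diameter. 14 to 29 mm below the mouth a funnel narrows it to the well, 29 mm in diameter, whose floor lies 84 mm below the mouth.
- well_mid (a point): On the port's axis, 25 mm above the floor of the well, 59 mm below the mouth. The two spheres in the well lie about 12 mm below and above it.
- gap (a point): One of the two opposite gaps in the collar's lip for the cap's lugs: at +75 degrees about the cell's z (from x towards y), 29 mm from the axis, in the top face; the other is at -105 degrees. Each is 31 degrees wide and reaches 33 mm from the axis. The lip between them is 6 mm thick; from a gap the lugs can only turn clockwise (seen from outside), under the lip.
- home_mark (a point): Short black line on the collar's top face at the cell's +x, 36 mm from the axis: home direction of the cap's bar. 75 degrees clockwise from each gap, at 0 and 180 degrees, the lip's underside has a pocket 2 mm deep that the lugs snap up into, with a stop behind it.
- sphere_a: Large reference sphere, polished steel, 25 mm diameter, 64 g. Origin: its centre. Sits in one of the block's three seats (which one varies), its centre about 10 mm above the block's top. The two large ones are alike; either may go first.
- sphere_b: The other large reference sphere, polished steel, 25 mm diameter, 64 g. Origin: its centre.
- sphere_small: Small reference sphere, steel, 18 mm diameter, 24 g, in another seat of the same block; not wanted. Origin: its centre, about 4 mm above the block's top.
- block: Black sphere block, 64 (x) by 150 (y) by 20 mm high, on a foot 72 by 158 by 5 mm, fixed on the bench. Three round seats of 16 mm diameter along its y axis at y = -46, 0, +46 mm. Origin: centre of its underside.
- cap: Bayonet cap, loose, 130 to 200 g, standing on the bench on its stopper, bar up, any yaw. Origin: on its axis in the underside of its aluminium flange (62 mm diameter, z 0 to 6 mm), 35 mm above the bench at the start. z: up, towards the bar; x: along the bar. Below the flange a plug of 46 mm diameter to z = -12 mm, then the stopper.
- cap_bar (a point): Middle of the cap's black bar grip, on the axis at z = 17 mm in the cap's frame. The bar is 44 mm long (x), 14 mm wide (y), from z = 6 to 28 mm.
- cap_lug (a point): Outer end of one of the cap's two lugs, at x = 30, z = -10 mm in the cap's frame; the other is at x = -30 mm, so they lie in line with the bar and a half turn changes nothing. Lugs 10 mm wide, z from -12 to -8 mm. Pushed fully in, the flange touches the collar; the lugs pass under the lip while the flange is less than 2 mm above the collar.
- stopper (a joint): How far (m) the black conical stopper (32 mm wide at its bottom, 35 mm below the flange) is pushed up into the cap: 0 free. In the port it meets the funnel when the flange is 9 mm above the mouth; the spring then pushes back with 3 N plus 0.9 N per mm, 11 N fully in. Let go after the 75 degree turn, it lifts the cap to home, flange 4 mm above the mouth; let go unturned, to 9 mm.
- bottle: Bystander: amber glass bottle, 60 mm diameter, 115 mm tall. Origin: centre of its underside.
- beaker: Bystander: small clear glass beaker, 60 mm diameter, 75 mm tall. Origin: centre of its underside.
- jar: Bystander: white jar with a steel lid, 56 mm diameter, 60 mm tall. Origin: centre of its underside.
Not all that is in view belongs to the job. What is shaped like the cap but blue is not meant.

How it is judged (in metres and radians):
On the way, in this order (a step that is already met when the one before it is completed fails the run):
1. a large sphere lies in the well of the cell (distance between any of sphere_a, sphere_b and well_mid below 0.02 m), for 0.2 s.
2. both large spheres lie in the well (distance between each of sphere_a, sphere_b and well_mid below 0.02 m), for 0.2 s.
At the end, for the whole second after the job is handed in: Both large spheres at rest within 20 mm of the well's mid point; cap let go, at rest, clicked home: 3 to 7 mm above the mouth centre, axis within 7 degrees of the port's, bar within 11 degrees of up the slope; small sphere and glassware within 30 mm of where they were, glassware upright (all of step 2 and distance between cap and mouth below 0.007 m and z of cap in the frame of cell above 0.003 m and angle between the z axis of cap and the z axis of cell, either way round below 0.12 rad and angle between the x axis of cap and the x axis of cell, either way round below 0.2 rad and linear speed of cap below 0.02 m/s and linear speed of each of sphere_a, sphere_b below 0.05 m/s and distance of each of sphere_small, bottle, beaker, jar from where it was at the start of the episode below 0.03 m and angle between each of bottle, beaker, jar's own z axis and vertical below 0.2 rad); the robot touches nothing.
It fails at once if a large sphere is let fall from high above the port (it passes the mouth faster than 1.25 m/s, a free fall of 8 cm) ((linear speed of sphere_a above 1.25 m/s and distance between sphere_a and mouth below 0.03 m and contact force between the fingers and sphere_a below 0.05 N) or (linear speed of sphere_b above 1.25 m/s and distance between sphere_b and mouth below 0.03 m and contact force between the fingers and sphere_b below 0.05 N)).
It fails at once if a bystander is knocked over or pushed away by more than 30 mm (distance of any of bottle, beaker, jar from where it was at the start of the episode above 0.03 m or angle between any of bottle, beaker, jar's own z axis and vertical above 0.5 rad).
It fails at once if the small sphere is taken out of its seat (distance of sphere_small from where it was at the start of the episode above 0.03 m).
It also fails if it takes over 67 s, if anything falls off the work surface, if the arm or the gripper's body presses on something with over 40 N, if the wrist force passes 120 N, or if a joint passes its speed limit or range.

## Working session

There is one attempt and no reset: what is moved stays moved. The work goes in short steps, Python scripts to look and compute and a shell command to move; the robot and the scene stay as the last step left them, time stands still between calls to the robot, and variables do not carry over. Pictures are saved under pics/ and viewed, and the job is handed in when it is done.

```bash
ls; mkdir -p pics
cat > look.py <<'E'
import sys,cv2
from station import bot,optics
for n in sys.argv[2:]:
    im=optics.read_camera(n); cv2.imwrite(f'pics/{sys.argv[1]}_{n}.png',im)
print(bot.get_obs())
E
python3 look.py a scene top wrist; python3 -c "
from station import optics
for n in ('scene','top','wrist'): print(n,optics.camera_params(n))"
```

```text
pics
{'time_s': 0.15, 'joint_pos': array([-9.00911712e-01,  3.59223849e-01,  1.12777805e-02, -2.63673660e-04,
       -1.22409197e+00, -2.88105444e-01]), 'qvel': array([-0.00075203, -0.00123603,  0.00438581,  0.00254632,  0.00148286,
        0.00034649]), 'effort': array([-4.15589711e-04, -5.83273065e+01,  2.93292314e+01,  7.00116858e+00,
        8.82670283e-03, -1.28501001e-04]), 'position': array([ 251.33241924, -626.06996162,  225.83899319]), 'ee_rot': array([1.66187178, 1.5695301 , 2.0435612 ]), 'force': array([-0.16674478,  0.74008451,  0.85485349]), 'moment': array([ 0.01726682,  0.04240199, -0.01783287]), 'finger_gap': 87.35724127847094}
scene {'camera_matrix': array([[406.01032262,   0.        , 283.64607533],
       [  0.        , 406.01032262, 211.3872636 ],
       [  0.        ,   0.        ,   1.        ]]), 'R': array([[-0.7996775 ,  0.60032338, -0.01130254],
       [ 0.40211379,  0.52147789, -0.75257247],
       [-0.44589282, -0.60636017, -0.65841244]]), 't': array([ 369.42779325, -151.69377379, 1320.84395871])}
top {'camera_matrix': array([[423.36479578,   0.        , 277.80586758],
       [  0.        , 423.36479578, 210.1500425 ],
       [  0.        ,   0.        ,   1.        ]]), 'R': array([[ 0.0251045 , -0.99964548,  0.00886998],
       [-0.98547634, -0.02623734, -0.16777362],
       [ 0.16794686, -0.00452928, -0.98578564]]), 't': array([  57.90172287,  517.05687299, 1168.28470142])}
wrist {'camera_matrix': array([[292.03670458,   0.        , 281.06539809],
       [  0.        , 292.03670458, 206.04574861],
       [  0.        ,   0.        ,   1.        ]]), 'R': array([[-0.37120014,  0.92855079,  0.0019737 ],
       [ 0.88881437,  0.35469822,  0.29016926],
       [ 0.26873683,  0.10946512, -0.9569733 ]]), 't': array([673.36632576, -37.7668492 , 390.1205518 ])}
```

View pics/a_scene.png

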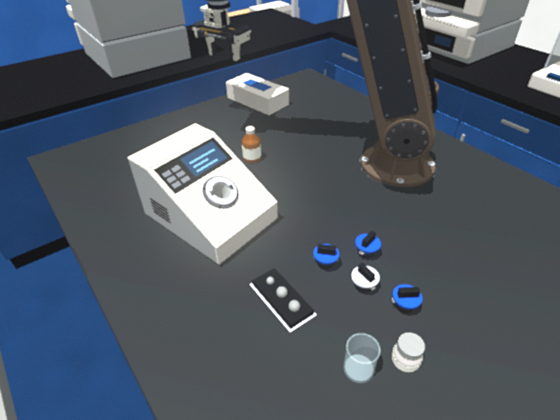

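View pics/a_top.png

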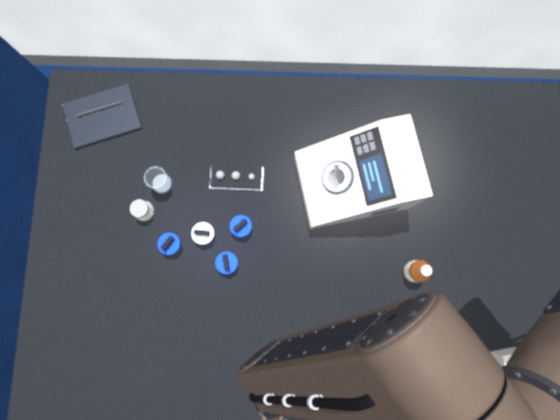

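View pics/a_wrist.png

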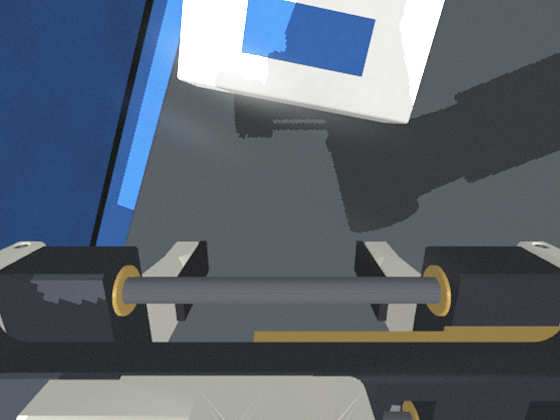

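The only cap with a bare aluminium flange is at top px (202,233), scene px (366,277). The three blue ones at top px (168,244), (240,226) and (226,263) are decoys. I'll check this in enlarged crops.

Run:
```python
import cv2,numpy as np
t=cv2.imread('pics/a_top.png');s=cv2.imread('pics/a_scene.png')
cv2.imwrite('pics/b1.png',cv2.resize(t[150:280,130:275],None,fx=5,fy=4.6,interpolation=cv2.INTER_CUBIC)[:600,:800])
cv2.imwrite('pics/b1.png',cv2.resize(t[150:270,130:280],None,fx=5,fy=5,interpolation=cv2.INTER_CUBIC))
cv2.imwrite('pics/b2.png',cv2.resize(t[110:230,290:440],None,fx=5,fy=5,interpolation=cv2.INTER_CUBIC))
cv2.imwrite('pics/b3.png',cv2.resize(s[225:325,240:430],None,fx=4,fy=4,interpolation=cv2.INTER_CUBIC))
cv2.imwrite('pics/b4.png',cv2.resize(s[120:255,125:285],None,fx=4,fy=4,interpolation=cv2.INTER_CUBIC))
```

```text
(no output)
```

View pics/b1.png

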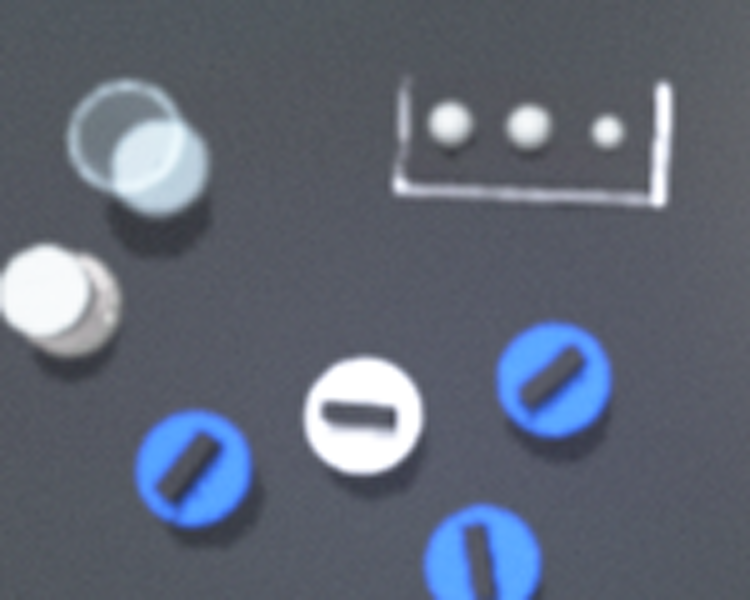

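View pics/b2.png

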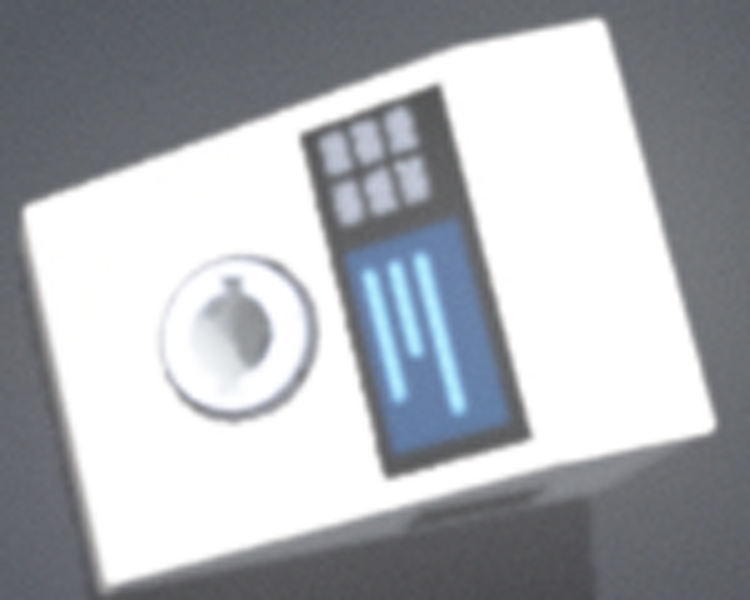

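View pics/b3.png

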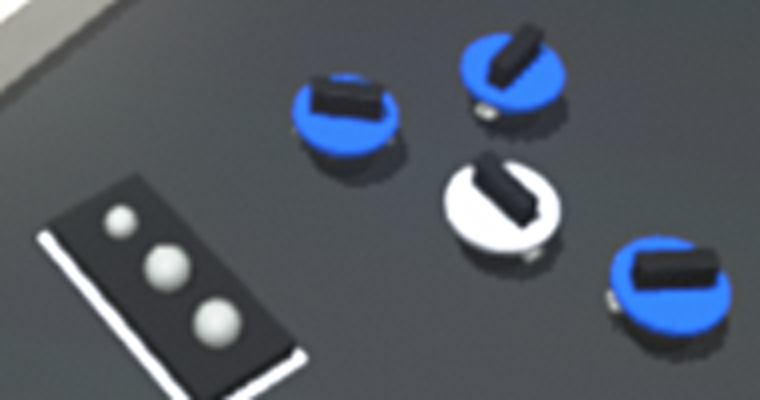

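View pics/b4.png

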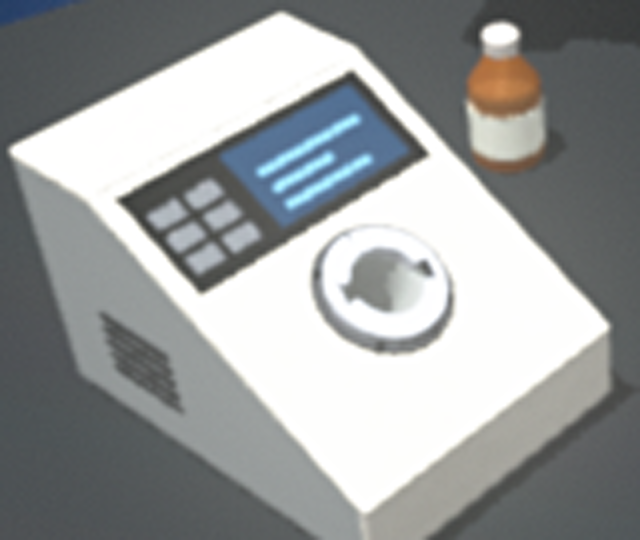

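The crops confirm the white-flanged cap is the one meant. The spheres, at b1 px (451,124) and (529,127), are the large ones; the small one is at (607,131). Now the triangulation.

```bash
cat > h.py <<'E'
import numpy as np,json
from scipy.optimize import least_squares
from scipy.spatial.transform import Rotation as Ro
from station import optics
P={n:optics.camera_params(n) for n in('top','scene')}
def proj(n,X,p=None):
    p=p or P[n]; c=np.asarray(X)@p['R'].T+p['t']; q=c@p['camera_matrix'].T; return q[...,:2]/q[...,2:]
def ray(n,uv,z,p=None):
    p=p or P[n]; d=p['R'].T@np.linalg.solve(p['camera_matrix'],[*uv,1]); o=-p['R'].T@p['t']
    return o+d*(z-o[2])/d[2]
def tri(a,b):
    return least_squares(lambda X:np.r_[proj('top',X)-a,proj('scene',X)-b],[600,0,50])
def cr(u,s,off): return (np.array(u)+.5)/s-.5+np.array(off)
E
python3 - <<'E'
from h import *
np.set_printoptions(precision=1,suppress=True)
T=lambda u:cr(u,5,(130,150)); S=lambda u:cr(u,4,(240,225)); T2=lambda u:cr(u,5,(290,110)); S2=lambda u:cr(u,4,(125,120))
for n,a,b,z in [('L1',(451,124),(218,322),30),('L2',(529,127),(167,267),30),('sm',(607,131),(121,221),24),('flange',(363,416),(502,207),41)]:
    r=tri(T(a),S(b)); print(n,r.x,r.cost,'top@z',ray('top',T(a),z),'scene@z',ray('scene',S(b),z))
# cap bar: top ends
for e in [(321,413),(396,418)]: print('bar',ray('top',T(e),63))
r=tri(T2((238,337)),S2((383,285)));print('collar',r.x,r.cost,ray('top',T2((238,337)),133),ray('scene',S2((383,285)),133))
M=np.array([(-150,110,70),(-150,-110,70),(150,110,197),(150,-110,197),(70,110,197)],float)
mt=np.array([T2(u) for u in[(25,208),(100,590),(605,20),(715,430),(460,46)]])
Ms=np.array([(150,-110,197),(150,110,197),(70,-110,197),(70,110,197),(-150,-110,70),(-150,110,70)],float)
ms=np.array([S2(u) for u in[(280,12),(10,152),(355,45),(95,195),(610,328),(365,515)]])
def tf(q,X): return X@Ro.from_euler('z',q[2]).as_matrix().T+[q[0],q[1],0]
f=lambda q:np.r_[(proj('top',tf(q,M))-mt).ravel(),(proj('scene',tf(q,Ms))-ms).ravel()]
r=least_squares(f,[600,-200,-1.6]);print('inst',r.x,np.degrees(r.x[2]),r.fun)
print('cell',tf(r.x,np.array([[-64.9,0,133]])))
# gaps: top (233,285), scene (425,268)&(352,288)
E
```

```text
L1 [618.3 245.1  29.8] 0.23986458465640229 top@z [619.5 243.9  30. ] scene@z [617.8 245.9  30. ]
L2 [618.1 199.   29.8] 0.12660808232677884 top@z [618.9 198.2  30. ] scene@z [617.7 199.6  30. ]
sm [617.8 153.6  25.5] 0.20876454698128036 top@z [619.3 152.7  24. ] scene@z [616.5 153.3  24. ]
flange [444.6 285.6  37.2] 0.12915868002960745 top@z [444.9 284.1  41. ] scene@z [446.7 288.   41. ]
bar [443.5 303.7  63. ]
bar [441.8 261.8  63. ]
collar [595.9 -86.2 126.1] 0.06433136616060565 [594.7 -85.6 133. ] [599.3 -77.5 133. ]
inst [ 609.1 -143.7   -1.3] -76.87355325562315 [ 0.1  0.5  1.6 -1.4 -0.9  1.  -0.7  0.2 -1.7  1.6  0.1  0.5  0.1 -0.7
  0.7  1.4 -1.9  0.3 -0.7 -0.8 -0.5 -1.1]
cell [[594.4 -80.5 133. ]]
```

```bash
cat >> h.py <<'E'
from station import bot
def plan(pos,head=None,obs=None):
    o=obs or bot.get_obs(); R=Ro.from_euler('xyz',o['ee_rot']).as_matrix()
    d=R.T@(np.array(pos)-o['position']); jy=R[:,1]; jh=np.degrees(np.arctan2(jy[1],jy[0]))
    out={'d':np.round(d,1),'jawhead':round(jh,2),'toolx':np.round(R[:,0],3),'j6':round(o['joint_pos'][5],2)}
    if head is not None:
        # roll about tool x (down): heading decreases by roll
        out['roll']=round((jh-head+90)%180-90,2)
    print(out)
E
python3 - <<'E'
from h import *
plan([618,222,170],0)
E
```

```text
{'d': array([ 56.6, 650.4, 656.2]), 'jawhead': np.float64(111.87), 'toolx': array([-0.001,  0.001, -1.   ]), 'j6': np.float64(-0.29), 'roll': np.float64(-68.13)}
```

```bash
python3 -m handwheel '{"delta_pos": [[-40,10,10],[-70,40,40],[-70,75,75],[-70,110,110],[-70,145,145],[-70,180,180],[-70,215,215],[-70,250,250],[-70,285,285],[-70,320,320]], "roll": [0,-7,-14,-21,-28,-35,-42,-49,-56,-62]}' 0
python3 - <<'E'
from h import *
print(bot.get_obs()['joint_pos']);plan([618,222,170],0)
E
```

```text
time_s: 1.15
position: [429.4, -208.2, 296.7]
ee_rot: [-1.349, 1.57, 0.119]
force: [1.7, -0.1, -0.8]
finger_gap: 87.6
[-3.80130837e-02 -1.57913274e-02 -2.90023368e-01 -9.28618936e-05
 -1.29600147e+00 -6.39678424e-02]
{'d': array([ 126.9, -143.8,  447.2]), 'jawhead': np.float64(174.16), 'toolx': array([ 0.001,  0.   , -1.   ]), 'j6': np.float64(-0.06), 'roll': np.float64(-5.84)}
```

```bash
python3 -m handwheel '{"delta_pos": [[0,-14,45],[0,-28,90],[0,-42,135],[10,-56,180],[25,-70,225],[40,-85,270],[55,-100,315],[70,-115,360],[85,-130,405],[97,-144,447]], "roll": [-3,-6,-6,-6,-6,-6,-6,-6,-6,-6]}' 
python3 look.py c wrist
python3 - <<'E'
from h import *
p=optics.camera_params('wrist')
print(-p['R'].T@p['t'],p['R'][2])
for X in [(618,245,30),(618,199,30),(618,153.5,25)]: print(proj(0,np.array(X,float),p))
E
```

```text
time_s: 2.15
position: [620.3, 220.8, 198.2]
ee_rot: [2.06, 1.57, -2.655]
force: [-0.1, -0.7, 0.3]
finger_gap: 87.7
{'time_s': 2.2, 'joint_pos': array([ 6.41810532e-01,  3.58332817e-01, -6.19359486e-02, -4.12219262e-04,
       -1.15320456e+00, -6.41269284e-01]), 'qvel': array([-0.03359015, -0.0466743 , -0.08949122, -0.01585798, -0.02076111,
        0.06597161]), 'effort': array([ -2.93973461, -77.56689548,  26.12903416,   7.07374603,
        -1.81444746,   0.21115334]), 'position': array([621.93843155, 225.54414642, 194.92475732]), 'ee_rot': array([ 2.07239704,  1.56809297, -2.63961838]), 'force': array([ 5.17952586,  3.92891438, -0.18370341]), 'moment': array([ 0.61227902, -0.82659161,  0.00204131]), 'finger_gap': 87.25346094284974}
[622.57606842 148.0679357  352.12603792] [-0.00214812  0.28963073 -0.95713605]
[284.40984062 205.58810314]
[284.50398819 165.77134365]
[284.53935359 122.93819646]
```

View pics/c_wrist.png

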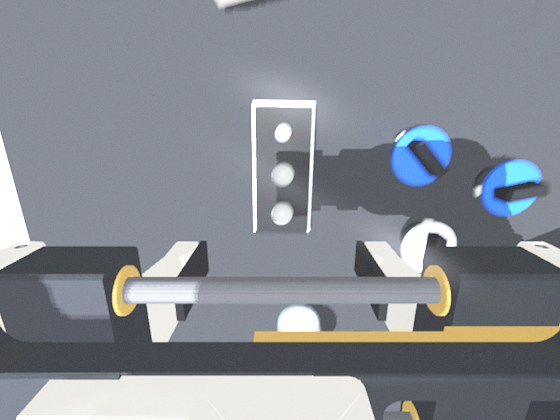

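The picture was taken while the arm was still settling: large spheres at (283,213) and (283,174), small one at (283,132). I'll take another with the arm at rest.

Run:
```python
from h import *
import cv2
p=optics.camera_params('wrist'); o=bot.get_obs()['position']
im=optics.read_camera('wrist'); p2=optics.camera_params('wrist'); print(o,bot.get_obs()['position'])
for X in [(618,245,30),(618,199,30),(618,153.5,25)]: print(proj(0,np.array(X,float),p),proj(0,np.array(X,float),p2))
cv2.imwrite('pics/c2.png',cv2.resize(im[90:240,230:340],None,fx=4,fy=4,interpolation=cv2.INTER_CUBIC))
```

```text
[621.93843155 225.54414642 194.92475732] [620.43490438 222.7954751  195.49579381]
[284.40984062 205.58810314] [282.87804717 207.83607309]
[284.50398819 165.77134365] [282.92451556 168.27279127]
[284.53935359 122.93819646] [282.92695005 125.69925417]
```

View pics/c2.png

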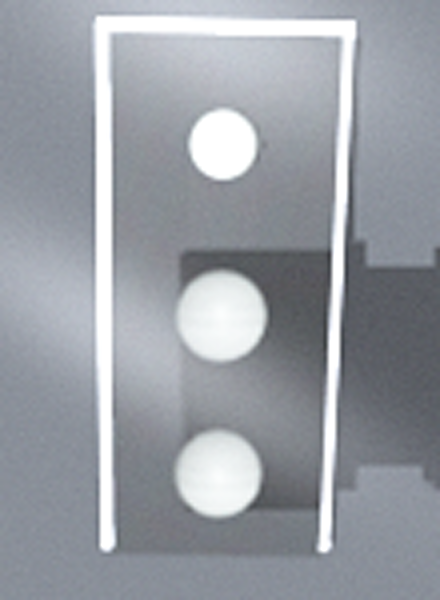

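Run:
```python
from h import *
plan([618.5,245,90],0)
```

```text
{'d': array([105.5,   1.5,  22.4]), 'jawhead': np.float64(-179.96), 'toolx': array([-0.004, -0.002, -1.   ]), 'j6': np.float64(-0.64), 'roll': np.float64(0.04)}
```

```bash
python3 -m handwheel '{"delta_pos": [[20,0,10],[40,1,20],[60,1,22],[80,1,22],[100,1,22],[105,1,22],[105,1,22],[105,1,22],[105,1,22],[105,1,22]], "roll": [0,0,0,0,0,0,0,0,0,0]}'
python3 - <<'E'
from h import *
import cv2
p=optics.camera_params('wrist'); o=bot.get_obs()['position']
im=optics.read_camera('wrist'); print(o,bot.get_obs()['position'])
for X in [(618,245,30),(618,199,30),(618,153.5,25)]: print(proj(0,np.array(X,float),p))
cv2.imwrite('pics/c3.png',im[:300])
E
```

```text
time_s: 3.25
position: [619.6, 241.1, 95.7]
ee_rot: [-0.964, 1.569, 0.605]
force: [0.2, -0.0, -0.2]
finger_gap: 87.7
[619.56978464 241.13493236  95.67580537] [619.46243154 241.09954243  95.47586058]
[283.52363296 222.23542456]
[283.45634065 165.6997337 ]
[283.33803044 102.99187317]
```

View pics/c3.png

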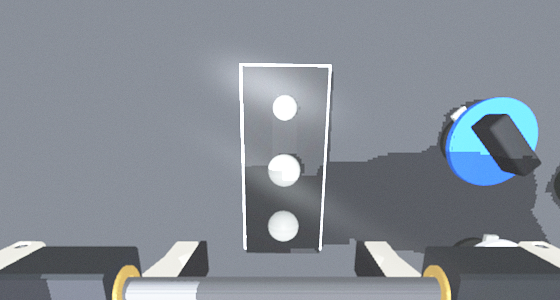

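Run:
```python
from h import *
plan([618.7,247,23],0)
```

```text
{'d': array([72.5,  0.9,  5.8]), 'jawhead': np.float64(179.88), 'toolx': array([ 0.001,  0.001, -1.   ]), 'j6': np.float64(-0.67), 'roll': np.float64(-0.12)}
```

```bash
python3 -m handwheel '{"delta_pos": [[15,1,3],[30,1,6],[45,1,6],[57,1,6],[65,1,6],[70,1,6],[72,1,6],[72,1,6],[72,1,6],[72,1,6]], "roll": [0,0,0,0,0,0,0,0,0,0]}' 
python3 -m handwheel '{"delta_pos": [[0,0,0],[0,0,0],[0,0,0],[0,0,0],[0,0,0],[0,0,0],[0,0,0],[0,0,0],[0,0,0],[0,0,0]], "roll": [0,0,0,0,0,0,0,0,0,0]}' 1 12
python3 look.py d wrist
```

```text
time_s: 4.3
position: [618.5, 247.1, 23.2]
ee_rot: [-0.958, 1.57, 0.611]
force: [0.5, -0.7, 0.2]
finger_gap: 87.7
time_s: 5.3
position: [618.2, 246.9, 22.6]
ee_rot: [-1.297, 1.571, 0.272]
force: [0.8, -0.1, 0.1]
finger_gap: 23.8
{'time_s': 5.35, 'joint_pos': array([ 6.72274846e-01,  5.24079479e-01, -2.34910902e-01,  1.63215598e-05,
       -8.11743430e-01, -6.74487713e-01]), 'qvel': array([-0.00081783,  0.001529  , -0.00110249, -0.00113975,  0.00131229,
       -0.00090056]), 'effort': array([ 6.85294345e-02, -6.37539196e+01,  2.24824566e+01,  5.33642024e+00,
       -7.28879543e-02, -4.05794590e-04]), 'position': array([618.1811978 , 246.90302534,  22.57294612]), 'ee_rot': array([-1.08351311,  1.5707327 ,  0.48508158]), 'force': array([ 0.30539557, -0.73114112, -0.45943632]), 'moment': array([0.04102878, 0.01745837, 0.02017661]), 'finger_gap': 24.284953312466364}
```

View pics/d_wrist.png

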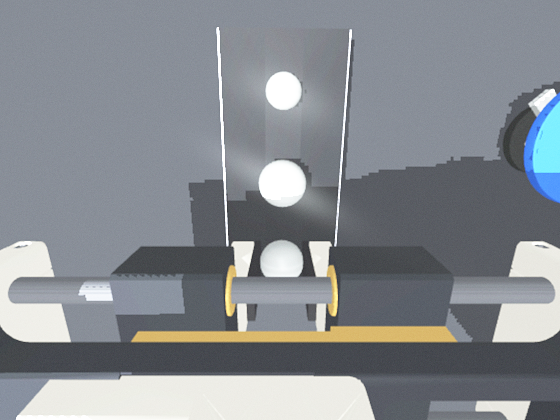

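```bash
python3 -m handwheel '{"delta_pos": [[-20,0,0],[-50,0,0],[-90,0,0],[-130,0,-10],[-160,0,-40],[-170,0,-80],[-170,0,-120],[-170,5,-160],[-170,10,-200],[-170,15,-240]], "roll": [0,0,0,0,0,0,-3,-6,-9,-13]}'
python3 - <<'E'
from h import *
print(bot.get_obs()['finger_gap']);plan([595,-80,195],13.1)
E
```

```text
time_s: 6.35
position: [602.0, 5.4, 192.6]
ee_rot: [-0.089, 1.571, 1.709]
force: [1.8, -0.5, 0.4]
finger_gap: 23.8
23.76718026073563
{'d': array([ -2.4,  26. , -81.7]), 'jawhead': np.float64(-166.99), 'toolx': array([-0.,  0., -1.]), 'j6': np.float64(-0.11), 'roll': np.float64(-0.09)}
```

```bash
python3 -m handwheel '{"delta_pos": [[0,4,-15],[0,12,-35],[0,20,-60],[0,26,-75],[0,26,-81],[0,26,-81],[0,26,-81],[0,26,-81],[0,26,-81],[0,26,-81]], "roll": [0,0,0,0,0,0,0,0,0,0]}'
python3 - <<'E'
from h import *
import cv2
p=optics.camera_params('wrist');o=bot.get_obs()
im=optics.read_camera('wrist'); cv2.imwrite('pics/e.png',im); im2=optics.read_camera('top'); cv2.imwrite('pics/etop.png',cv2.resize(im2[100:240,240:440],None,fx=4,fy=4,interpolation=cv2.INTER_CUBIC))
import pickle; pickle.dump(p,open('e.pkl','wb'))
print(o['position'],p['R'],-p['R'].T@p['t'])
C=np.array([594.4,-80.5,133]);h=np.array([.227,-.974,0]);xc=h*.866+[0,0,.5];yc=np.array([.974,.227,0])
print('mouth',proj(0,C,p))
for n,v in [('+x',xc),('-x',-xc),('+y',yc),('-y',-yc)]: print(n,proj(0,C+39*v,p))
g=np.radians(75);d=np.cos(g)*xc+np.sin(g)*yc; print('gaps',proj(0,C+29*d,p),proj(0,C-29*d,p),'home',proj(0,C+36*xc,p))
E
```

```text
time_s: 7.35
position: [595.4, -77.3, 192.5]
ee_rot: [-0.579, 1.571, 1.217]
force: [0.0, -0.7, -0.5]
finger_gap: 23.8
[595.40898182 -77.2746056  192.54195934] [[-9.75013145e-01 -2.22147172e-01  1.30727849e-05]
 [-2.12535009e-01  9.32842084e-01  2.90920119e-01]
 [-6.46392765e-02  2.83648162e-01 -9.56747346e-01]] [ 613.21275304 -152.96631885  349.65860144]
mouth [283.92338998 216.96902515]
+x [284.08587277 179.72793059]
-x [283.796847   245.97270609]
+y [234.20750738 217.20229691]
-y [333.66347876 216.73563981]
gaps [247.36501873 210.7119584 ] [318.78506176 222.93569708] home [284.07175344 182.96408535]
```

View pics/e.png

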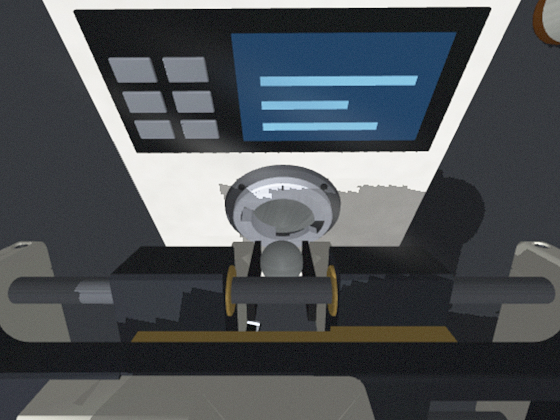

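View pics/etop.png

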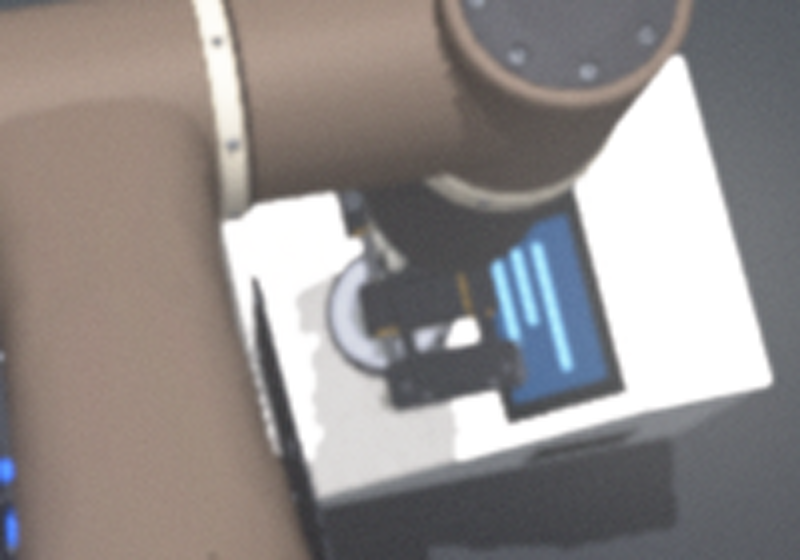

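Run:
```python
import cv2
im=cv2.imread('pics/e.png');cv2.imwrite('pics/e2.png',cv2.resize(im[155:255,215:350],None,fx=5.5,fy=5.5,interpolation=cv2.INTER_CUBIC))
```

```text
(no output)
```

View pics/e2.png

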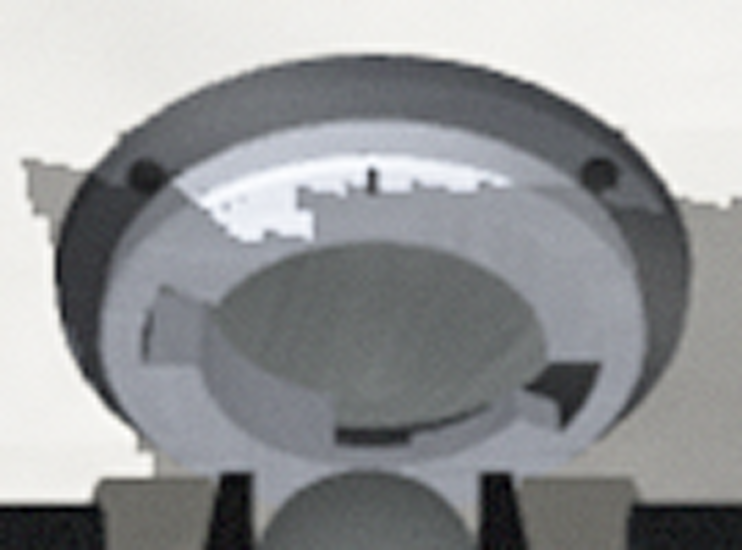

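The collar is where the model put it, apart from about 3 mm in y. The same offset showed up at the spheres. The home mark is at (283,188), and the gaps are at (247,215) and (318,226). Now I'll lower the sphere to the mouth.

Run:
```python
from h import *
plan([595,-80.5,143],13.1)
```

```text
{'d': array([49.6,  1. , -2.9]), 'jawhead': np.float64(-167.1), 'toolx': array([ 0.,  0., -1.]), 'j6': np.float64(0.03), 'roll': np.float64(-0.2)}
```

```bash
python3 -m handwheel '{"delta_pos": [[15,1,-3],[30,1,-3],[40,1,-3],[46,1,-3],[49,1,-3],[49,1,-3],[49,1,-3],[49,1,-3],[49,1,-3],[49,1,-3]], "roll": [0,0,0,0,0,0,0,0,0,0]}'
python3 look.py f wrist | grep force
```

```text
time_s: 8.45
position: [595.1, -80.9, 143.8]
ee_rot: [-1.616, 1.57, 0.18]
force: [0.0, -0.7, -0.1]
finger_gap: 23.7
        4.00058355e-02,  2.27808727e-06]), 'position': array([595.07729255, -80.98124889, 143.79826805]), 'ee_rot': array([-1.6748463 ,  1.57042981,  0.12065685]), 'force': array([-0.79447975, -0.13668437,  0.15514928]), 'moment': array([-0.0206486 ,  0.1368708 , -0.01124858]), 'finger_gap': 23.94407832966186}
```

View pics/f_wrist.png

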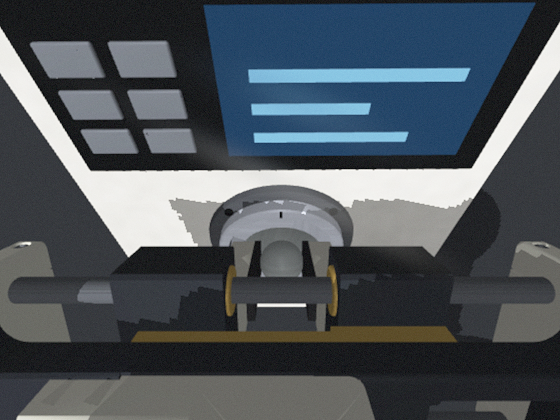

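The sphere hangs just above the mouth at px (283,258), in line with the bore. Releasing.

```bash
python3 -m handwheel '{"delta_pos": [[0,0,0],[0,0,0],[0,0,0],[0,0,0],[0,0,0],[0,0,0],[-10,0,0],[-25,0,0],[-45,0,0],[-60,0,0]], "roll": [0,0,0,0,0,0,0,0,0,0]}' 0
python3 look.py g wrist >/dev/null
python3 - <<'E'
from h import *
plan([618.5,200.5,90],0)
E
```

```text
time_s: 9.5
position: [595.4, -81.1, 205.6]
ee_rot: [-1.926, 1.569, -0.131]
force: [0.1, 0.5, 0.6]
finger_gap: 87.2
{'d': array([118.2, -83.7, 269.8]), 'jawhead': np.float64(-167.09), 'toolx': array([ 0.005, -0.   , -1.   ]), 'j6': np.float64(0.03), 'roll': np.float64(12.91)}
```

View pics/g_wrist.png

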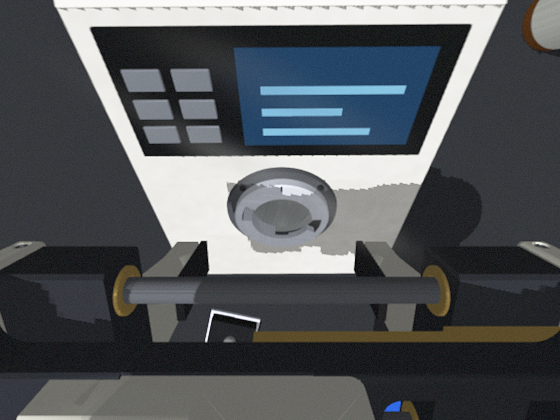

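The gripper is empty and the sphere isn't on the deck or the collar at (282,210), so it went down the bore. Next, the second sphere.

```bash
python3 -m handwheel '{"delta_pos": [[0,0,20],[0,-12,50],[0,-25,90],[0,-40,135],[0,-54,180],[20,-70,225],[50,-80,260],[80,-84,270],[110,-84,270],[118,-84,270]], "roll": [1,3,6,9,11,12.9,12.9,12.9,12.9,12.9]}'
python3 - <<'E'
from h import *
plan([618.5,201,23],0)
E
```

```text
time_s: 10.55
position: [614.8, 200.7, 82.3]
ee_rot: [2.056, 1.565, -2.656]
force: [-0.7, 0.4, -0.3]
finger_gap: 87.9
{'d': array([59.3, -4. ,  0.5]), 'jawhead': np.float64(-179.99), 'toolx': array([-0.005, -0.002, -1.   ]), 'j6': np.float64(-0.62), 'roll': np.float64(0.01)}
```

```bash
python3 -m handwheel '{"delta_pos": [[0,0,0],[10,0,0],[22,0,0],[35,0,0],[48,0,0],[57,0,0],[62,0,0],[64,0,0],[64,0,0],[64,0,0]], "roll": [0,0,0,0,0,0,0,0,0,0]}'
python3 look.py h wrist | grep -o "posit.*"
```

```text
time_s: 11.55
position: [617.1, 201.1, 22.0]
ee_rot: [-1.152, 1.57, 0.418]
force: [0.4, 0.1, 0.6]
finger_gap: 87.8
position': array([617.06380339, 201.1620274 ,  22.08576334]), 'ee_rot': array([-1.05994741,  1.56992806,  0.51057321]), 'force': array([-0.35512578, -0.23437148, -0.34165288]), 'moment': array([ 0.02361743,  0.11099227, -0.04437033]), 'finger_gap': 87.67338377335375}
```

View pics/h_wrist.png

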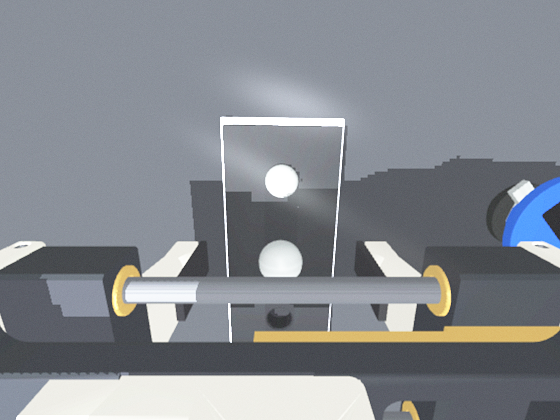

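The large sphere is at (280,262) between the fingers, the small one at (282,181), clear of them. I'll close and lift.

```bash
python3 -m handwheel '{"delta_pos": [[0,0,0],[0,0,0],[0,0,0],[0,0,0],[0,0,0],[0,0,0],[0,0,0],[0,0,0],[-10,0,0],[-30,0,0]], "roll": [0,0,0,0,0,0,0,0,0,0]}' 1 12
python3 - <<'E'
from h import *
plan([595,-80.5,185],13.1)
E
```

```text
time_s: 12.6
position: [615.6, 200.3, 50.7]
ee_rot: [2.1, 1.567, -2.613]
force: [0.5, 0.5, -0.3]
finger_gap: 24.0
{'d': array([-133.8,   20.8, -281. ]), 'jawhead': np.float64(179.96), 'toolx': array([-0.003, -0.002, -1.   ]), 'j6': np.float64(-0.62), 'roll': np.float64(-13.14)}
```

```bash
python3 -m handwheel '{"delta_pos": [[-40,0,0],[-85,0,-10],[-120,0,-35],[-134,2,-75],[-134,6,-120],[-134,10,-165],[-134,14,-210],[-134,18,-250],[-134,21,-275],[-134,21,-281]], "roll": [0,0,0,-2,-5,-8,-11,-13.1,-13.1,-13.1]}'
python3 - <<'E'
from h import *
plan([595,-80.5,143.5],13.1); print(bot.get_obs()['finger_gap'])
E
```

```text
time_s: 13.6
position: [594.8, -82.6, 186.4]
ee_rot: [-1.913, 1.571, -0.116]
force: [-0.2, 0.6, -0.8]
finger_gap: 24.0
{'d': array([42.9, -0.6,  2. ]), 'jawhead': np.float64(-167.08), 'toolx': array([ 0., -0., -1.]), 'j6': np.float64(0.04), 'roll': np.float64(-0.18)}
23.96669158793777
```

```bash
python3 -m handwheel '{"delta_pos": [[10,0,1],[22,0,2],[32,0,2],[38,0,2],[42,0,2],[42,0,2],[42,0,2],[42,0,2],[42,0,2],[42,0,2]], "roll": [0,0,0,0,0,0,0,0,0,0]}'
python3 -m handwheel '{"delta_pos": [[0,0,0],[0,0,0],[0,0,0],[0,0,0],[0,0,0],[0,0,0],[-10,0,0],[-25,0,0],[-45,0,0],[-70,0,0]], "roll": [0,0,0,0,0,0,0,0,0,0]}' 0
python3 look.py i wrist >/dev/null
python3 - <<'E'
from h import *
plan([443,330,150],87)
E
```

```text
time_s: 14.6
position: [595.3, -78.1, 143.9]
ee_rot: [-1.613, 1.57, 0.186]
force: [-0.0, -0.2, -0.8]
finger_gap: 23.9
time_s: 15.6
position: [594.8, -78.2, 214.4]
ee_rot: [1.492, 1.57, -2.993]
force: [0.4, 0.1, 0.4]
finger_gap: 87.5
{'d': array([ 68.4,  57.7, 432.9]), 'jawhead': np.float64(-166.87), 'toolx': array([ 0.006, -0.001, -1.   ]), 'j6': np.float64(0.03), 'roll': np.float64(-73.87)}
```

View pics/i_wrist.png

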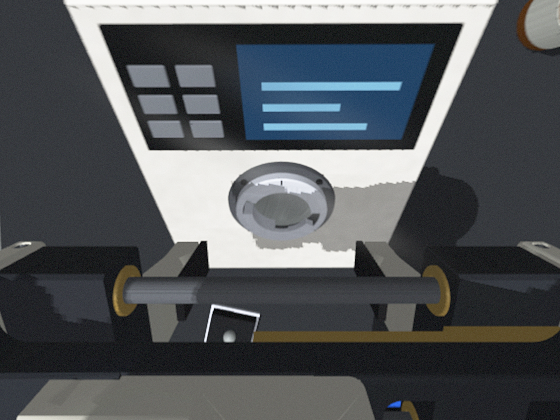

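Bore at (281,208), clear deck, empty gripper: the second sphere is in too. Now to the cap. I'll grip the bar by its ends so the cap can tilt about the jaw axis, since the tool itself can only stay vertical.

Run:
```python
from h import *
plan([444,285,130],-92.3)
T=lambda u:cr(u,5,(130,150))
for e in [(195,468),(555,380),(483,563)]: print('blue',ray('top',T(e),41))
```

```text
{'d': array([ 88.5,  67.1, 388.9]), 'jawhead': np.float64(-166.87), 'toolx': array([ 0.006, -0.001, -1.   ]), 'j6': np.float64(0.03), 'roll': np.float64(-74.57)}
blue [412.9527276  377.14569999  41.        ]
blue [468.36046035 176.04691652  41.        ]
blue [363.83429509 212.28659214  41.        ]
```

```bash
python3 -m handwheel '{"delta_pos": [[0,6,35],[0,12,75],[0,20,120],[0,27,160],[10,34,200],[30,41,240],[50,48,280],[70,55,320],[84,62,360],[86,67,389]], "roll": [-7,-15,-22,-30,-37,-45,-52,-60,-67,-74.6]}' 0.3
python3 -m handwheel '{"delta_pos": [[0,0,0],[0,0,0],[0,0,0],[0,0,0],[0,0,0],[0,0,0],[0,0,0],[0,0,0],[0,0,0],[0,0,0]], "roll": [0,0,0,0,0,0,0,0,0,0]}'
python3 - <<'E'
from h import *
import cv2
p=optics.camera_params('wrist'); o=bot.get_obs()
im=optics.read_camera('wrist'); cv2.imwrite('pics/j.png',im)
s=optics.read_camera('scene'); cv2.imwrite('pics/js.png',cv2.resize(s[120:255,125:285],None,fx=4.4,fy=4.4,interpolation=cv2.INTER_CUBIC))
plan([444,285,130],-92.3); print(o['position'])
for X in [(445,286,41),(443.5,303.7,63),(441.8,261.8,63)]: print(proj(0,np.array(X,float),p))
E
```

```text
time_s: 16.65
position: [440.3, 287.1, 126.6]
ee_rot: [0.848, 1.569, -2.328]
force: [-0.2, 0.6, -0.3]
finger_gap: 61.4
time_s: 17.65
position: [441.9, 285.7, 127.6]
ee_rot: [-2.174, 1.571, 0.927]
force: [-0.3, 0.3, -0.2]
finger_gap: 61.3
{'d': array([-2.5,  0.6, -2.2]), 'jawhead': np.float64(-92.32), 'toolx': array([-0., -0., -1.]), 'j6': np.float64(0.58), 'roll': np.float64(-0.02)}
[441.91632404 285.68746771 127.56468588]
[281.97708116 208.02035895]
[260.1179594 218.8044522]
[312.28897582 218.74448877]
```

View pics/j.png

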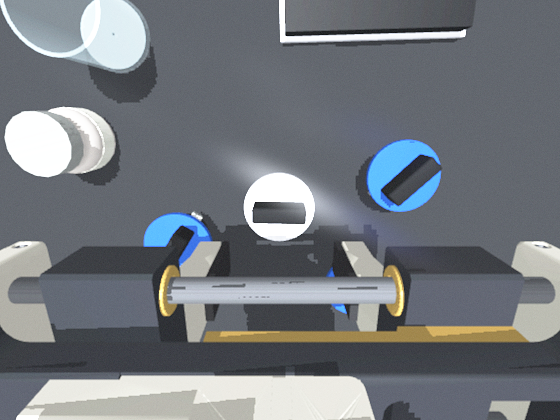

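View pics/js.png

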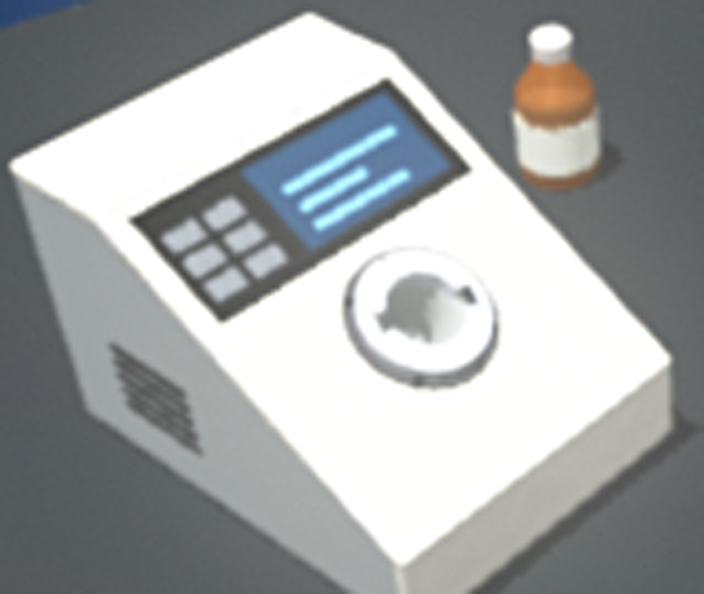

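The flange centre is at (279,207) and the bar at (279,212), square to the jaws. Relative to the tool this gives the cap at about (445.5, 288), and the y offset of +2.5 mm matches those at the spheres and collar. So I'll take the mouth as about (595, -77.3, 133). Descending.

```bash
python3 -m handwheel '{"delta_pos": [[5,-2.4,-3.5],[20,-2.4,-3.5],[38,-2.4,-3.5],[55,-2.4,-3.5],[68,-2.4,-3.5],[76,-2.4,-3.5],[81,-2.4,-3.5],[83,-2.4,-3.5],[83,-2.4,-3.5],[83,-2.4,-3.5]], "roll": [0,0,0,0,0,0,0,0,0,0]}'
python3 -m handwheel '{"delta_pos": [[0,0,0],[0,0,0],[0,0,0],[0,0,0],[0,0,0],[0,0,0],[0,0,0],[0,0,0],[0,0,0],[0,0,0]], "roll": [0,0,0,0,0,0,0,0,0,0]}' 1 10
python3 look.py k wrist | grep -o "posit.*"
```

```text
time_s: 18.75
position: [445.8, 288.2, 45.1]
ee_rot: [-2.258, 1.57, 0.843]
force: [-0.5, -0.4, -0.6]
finger_gap: 61.4
time_s: 19.75
position: [445.5, 288.0, 44.6]
ee_rot: [-2.388, 1.571, 0.713]
force: [-0.1, -1.4, 2.4]
finger_gap: 43.8
position': array([445.56796551, 288.00222742,  44.60925659]), 'ee_rot': array([-2.30278608,  1.57058904,  0.79822874]), 'force': array([1.629519  , 0.12942634, 2.48646067]), 'moment': array([-0.12519855,  0.10802065, -0.02389113]), 'finger_gap': 44.059859600934594}
```

View pics/k_wrist.png

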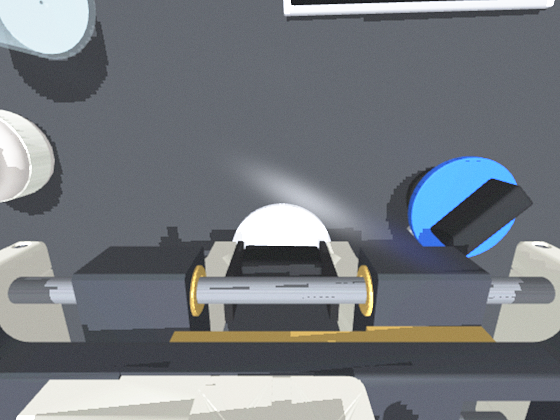

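```bash
python3 -m handwheel '{"delta_pos": [[-15,0,0],[-40,0,0],[-80,0,0],[-115,0,0],[-140,10,-10],[-155,40,-30],[-155,80,-55],[-155,120,-80],[-155,160,-100],[-155,200,-120]], "roll": [0,0,0,0,5,12,20,27,35,42]}' - 10
python3 - <<'E'
from h import *
plan([595,-77.3,195],182.7); print(bot.get_obs()['finger_gap'])
E
```

```text
time_s: 20.8
position: [557.3, 81.5, 199.0]
ee_rot: [0.724, 1.57, 3.086]
force: [0.7, 0.9, -1.8]
finger_gap: 44.0
{'d': array([   3.9,   86.5, -138.4]), 'jawhead': np.float64(-134.65), 'toolx': array([-0.001,  0.   , -1.   ]), 'j6': np.float64(0.3), 'roll': np.float64(42.65)}
44.015281460843774
```

```bash
python3 -m handwheel '{"delta_pos": [[0,12,-20],[0,30,-45],[0,48,-72],[2,64,-100],[4,78,-124],[4,85,-136],[4,86.5,-138.4],[4,86.5,-138.4],[4,86.5,-138.4],[4,86.5,-138.4]], "roll": [6,14,22,30,37,42.6,42.6,42.6,42.6,42.6]}'
python3 look.py l scene wrist >/dev/null
python3 - <<'E'
import cv2
s=cv2.imread('pics/l_scene.png'); cv2.imwrite('pics/l2.png',cv2.resize(s[60:260,110:310],None,fx=3,fy=3,interpolation=cv2.INTER_CUBIC))
from h import *
plan([595,-77.3,175],182.7)
E
```

```text
time_s: 21.8
position: [595.7, -74.5, 195.6]
ee_rot: [-0.537, 1.571, 1.09]
force: [0.2, 0.7, -0.6]
finger_gap: 44.0
{'d': array([20.7,  1. , -2.7]), 'jawhead': np.float64(-176.83), 'toolx': array([ 0.,  0., -1.]), 'j6': np.float64(-0.15), 'roll': np.float64(0.47)}
```

View pics/l2.png

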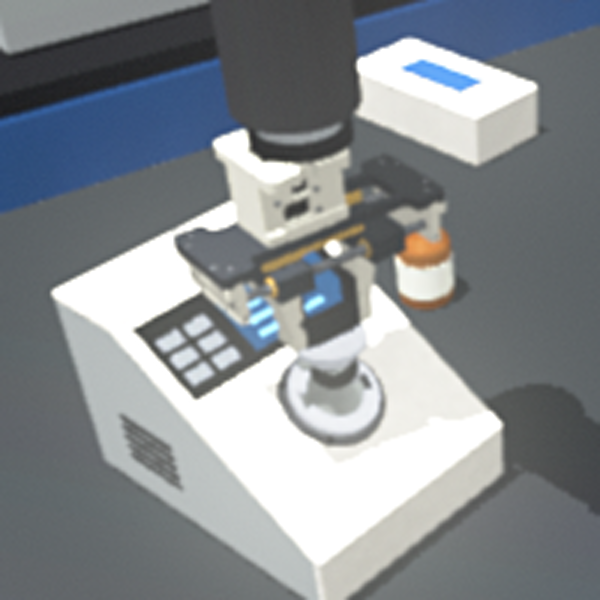

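View pics/l_wrist.png

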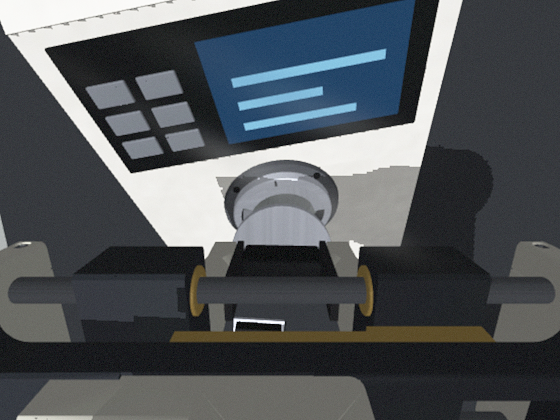

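```bash
python3 -m handwheel '{"delta_pos": [[5,1,-2],[12,1,-2],[20,1,-2],[27,1,-2],[31,1,-2],[33,1,-2],[33,1,-2],[33,1,-2],[33,1,-2],[33,1,-2]], "roll": [0.5,0.5,0.5,0.5,0.5,0.5,0.5,0.5,0.5,0.5]}'
```

```text
time_s: 22.9
position: [595.1, -77.4, 162.9]
ee_rot: [-1.52, 1.57, 0.096]
force: [0.2, -0.8, -1.1]
finger_gap: 43.8
```

```bash
python3 -m handwheel '{"delta_pos": [[0,0,4],[-0.5,0,8],[-1,0,12],[-1.5,0,16],[-2,0,20],[-2,0,23],[-1.5,0,26],[-1,0,29],[-0.5,0,32],[-0.5,0,32]], "roll": [0,0,0,0,0,0,0,0,0,0]}' - 6
python3 look.py m scene wrist >/dev/null
python3 - <<'E'
import cv2
s=cv2.imread('pics/m_scene.png'); cv2.imwrite('pics/m2.png',cv2.resize(s[100:240,140:290],None,fx=4.2,fy=4.2,interpolation=cv2.INTER_CUBIC))
E
```

```text
time_s: 23.9
position: [593.6, -45.0, 163.2]
ee_rot: [-1.208, 1.57, 0.408]
force: [-1.1, -0.5, 3.6]
finger_gap: 44.0
```

View pics/m2.png

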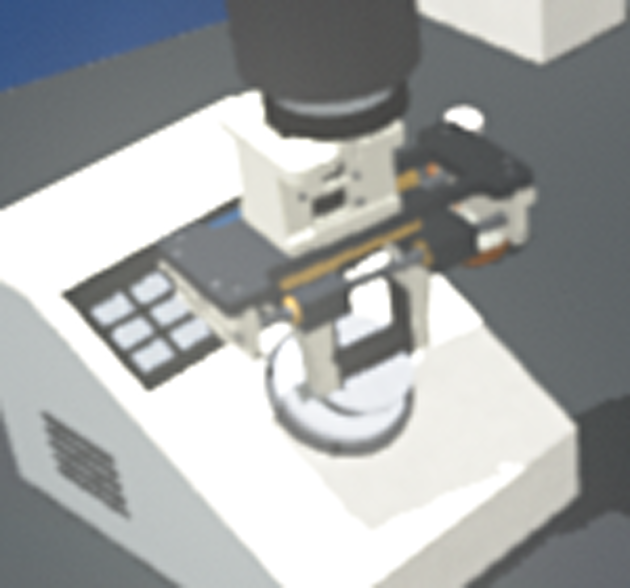

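View pics/m_wrist.png

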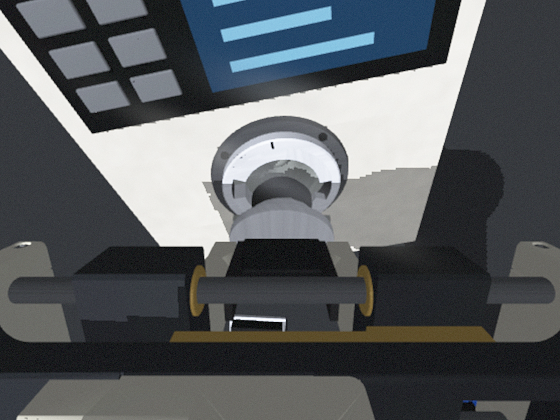

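The cap now leans down-slope. Its stopper shows inside the mouth at (280,190), and the wrist force is small. Now I'll line it up on the port axis and go down along it.

Run:
```python
from h import *
for f in (28,20,14,10):
    u=.5*(f+19); plan([595.2-.227*u,-77.3+.974*u,133+.866*(f+19)-9.4],182.7)
```

```text
{'d': array([-1.2,  4.2, -9. ]), 'jawhead': np.float64(-177.41), 'toolx': array([ 0.,  0., -1.]), 'j6': np.float64(-0.21), 'roll': np.float64(-0.11)}
{'d': array([  5.7,   3.4, -13. ]), 'jawhead': np.float64(-177.41), 'toolx': array([ 0.,  0., -1.]), 'j6': np.float64(-0.21), 'roll': np.float64(-0.11)}
{'d': array([ 10.9,   2.9, -15.9]), 'jawhead': np.float64(-177.41), 'toolx': array([ 0.,  0., -1.]), 'j6': np.float64(-0.21), 'roll': np.float64(-0.11)}
{'d': array([ 14.4,   2.5, -17.9]), 'jawhead': np.float64(-177.41), 'toolx': array([ 0.,  0., -1.]), 'j6': np.float64(-0.21), 'roll': np.float64(-0.11)}
```

```bash
python3 -m handwheel '{"delta_pos": [[-1,2,-4],[-1,4,-9],[0,4,-9.5],[1.5,4,-10.5],[3,3.7,-11.5],[4.5,3.5,-12.3],[5.7,3.4,-13],[5.7,3.4,-13],[5.7,3.4,-13],[5.7,3.4,-13]], "roll": [0,0,0,0,0,0,0,0,0,0]}' - 6
python3 look.py n scene wrist >/dev/null
python3 - <<'E'
import cv2
s=cv2.imread('pics/n_scene.png'); cv2.imwrite('pics/n2.png',cv2.resize(s[130:240,160:290],None,fx=5,fy=5,interpolation=cv2.INTER_CUBIC))
s=cv2.imread('pics/n_wrist.png'); cv2.imwrite('pics/n3.png',cv2.resize(s[110:260,190:370],None,fx=4,fy=4,interpolation=cv2.INTER_CUBIC))
E
```

```text
time_s: 25.0
position: [590.7, -58.5, 157.4]
ee_rot: [-1.448, 1.571, 0.168]
force: [-1.0, -0.1, -1.8]
finger_gap: 44.0
```

View pics/n2.png

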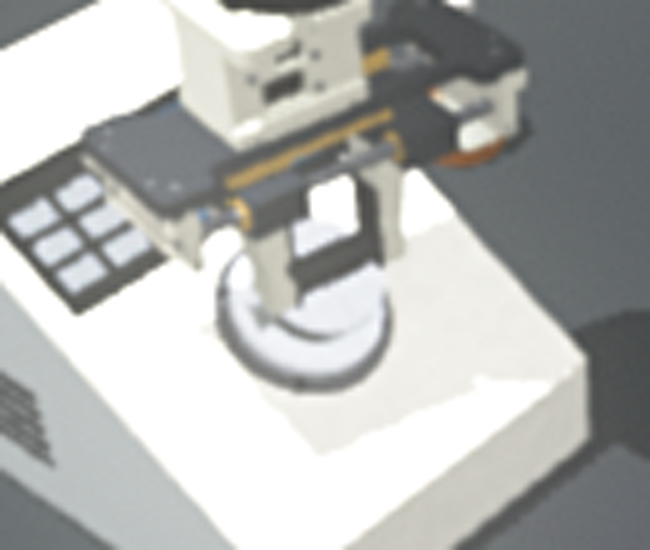

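View pics/n3.png

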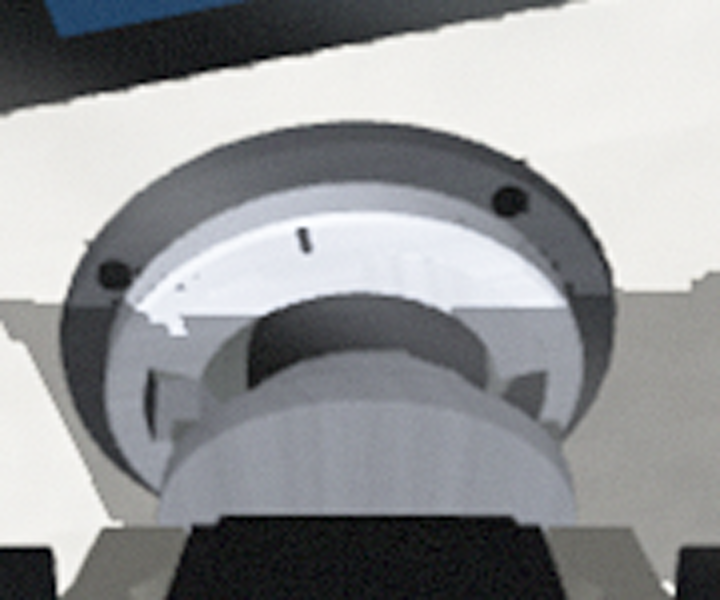

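The cap is tilted in line with the port. Its lugs, at n3 px (180,430) and (550,430), head for the gaps at (165,405) and (530,395). Continuing down along the axis.

```bash
python3 -m handwheel '{"delta_pos": [[1,-0.1,-0.5],[2,-0.2,-1],[3,-0.3,-1.7],[4,-0.4,-2.3],[5,-0.5,-2.9],[6,-0.6,-3.4],[7,-0.7,-4],[7,-0.7,-4],[7,-0.7,-4],[7,-0.7,-4]], "roll": [0,0,0,0,0,0,0,0,0,0]}' - 6
python3 look.py o wrist scene >/dev/null
python3 - <<'E'
import cv2
s=cv2.imread('pics/o_wrist.png'); cv2.imwrite('pics/o3.png',cv2.resize(s[110:260,190:370],None,fx=4,fy=4,interpolation=cv2.INTER_CUBIC))
s=cv2.imread('pics/o_scene.png'); cv2.imwrite('pics/o2.png',cv2.resize(s[130:240,160:290],None,fx=5,fy=5,interpolation=cv2.INTER_CUBIC))
E
```

```text
time_s: 26.1
position: [591.9, -62.4, 150.5]
ee_rot: [-1.474, 1.57, 0.142]
force: [1.4, 1.4, -1.5]
finger_gap: 44.0
```

View pics/o3.png

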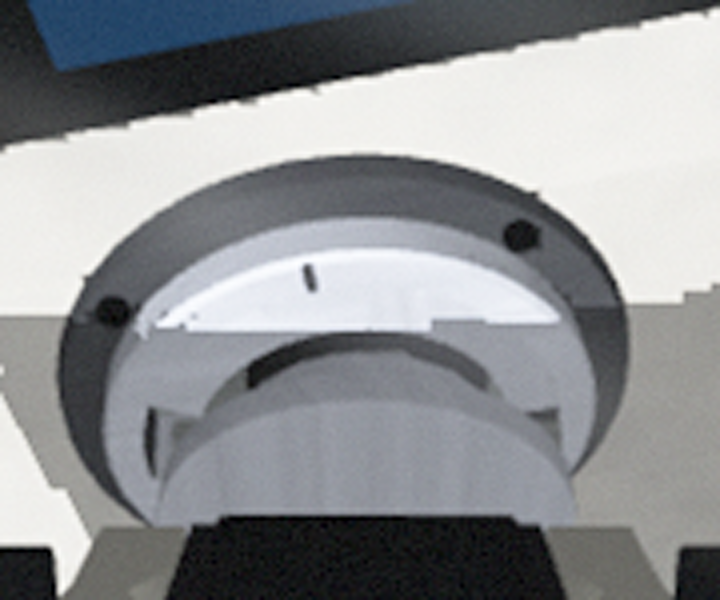

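View pics/o2.png

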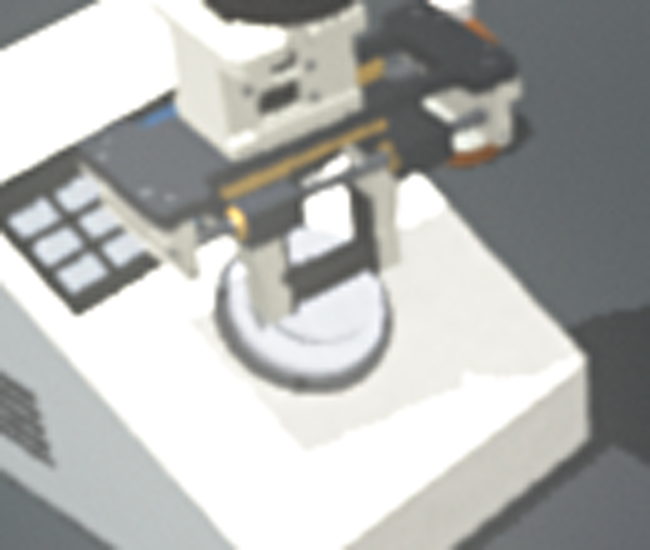

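```bash
python3 -m handwheel '{"delta_pos": [[0.5,-0.1,-0.3],[1,-0.1,-0.6],[2,-0.2,-1.1],[3,-0.3,-1.7],[4,-0.4,-2.3],[5,-0.5,-2.9],[5,-0.5,-2.9],[5,-0.5,-2.9],[5,-0.5,-2.9],[5,-0.5,-2.9]], "roll": [0,0,0,0,0,0,0,0,0,0]}' - 8
python3 look.py p wrist scene|grep force
python3 - <<'E'
import cv2
s=cv2.imread('pics/p_wrist.png'); cv2.imwrite('pics/p3.png',cv2.resize(s[110:260,190:370],None,fx=4,fy=4,interpolation=cv2.INTER_CUBIC))
E
```

```text
time_s: 27.2
position: [593.1, -64.6, 146.8]
ee_rot: [-1.272, 1.568, 0.344]
force: [-1.5, 8.2, 11.0]
finger_gap: 44.3
        -0.07063836,   0.12974573]), 'position': array([593.07060676, -64.66209138, 146.75969898]), 'ee_rot': array([-1.2704391 ,  1.56829985,  0.34574899]), 'force': array([-1.30657589,  7.62141048,  9.61255783]), 'moment': array([ 2.81584558,  0.62110814, -0.10018062]), 'finger_gap': 44.123900445141}
```

View pics/p3.png

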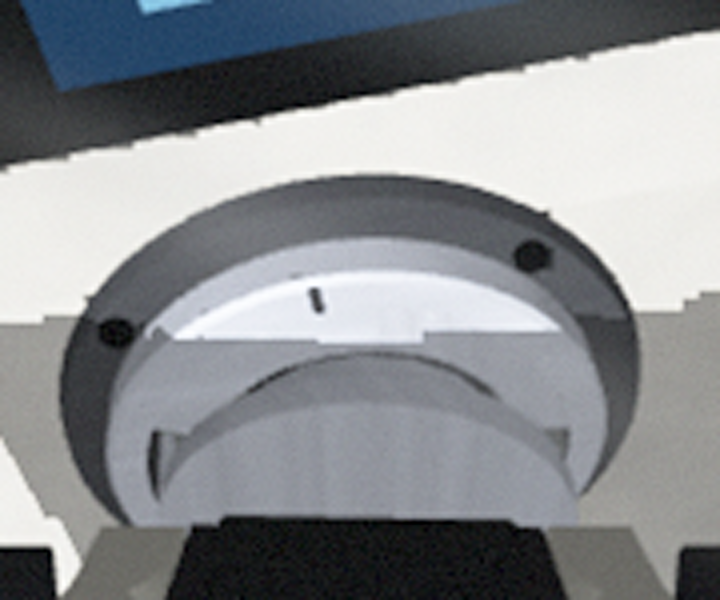

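Axial contact of about 13 N: the stopper or plug is meeting the port while the bar is held level. I'll let go so the cap can align itself, then look.

```bash
python3 -m handwheel '{"delta_pos": [[0,0,0],[0,0,0],[0,0,0],[0,0,0],[0,0,0],[-8,0,0],[-20,0,0],[-35,0,0],[-55,0,0],[-75,0,0]], "roll": [0,0,0,0,0,0,0,0,0,0]}' 0.3 8
python3 -m handwheel '{"delta_pos": [[0,0,-10],[0,0,-20],[0,0,-20],[0,0,-20],[0,0,-20],[0,0,-20],[0,0,-20],[0,0,-20],[0,0,-20],[0,0,-20]], "roll": [0,0,0,0,0,0,0,0,0,0]}'
python3 - <<'E'
from h import *
import cv2,pickle
p=optics.camera_params('wrist'); pickle.dump(p,open('q.pkl','wb'))
im=optics.read_camera('wrist'); cv2.imwrite('pics/q_wrist.png',im)
s=optics.read_camera('scene'); cv2.imwrite('pics/q2.png',cv2.resize(s[130:240,160:290],None,fx=5,fy=5,interpolation=cv2.INTER_CUBIC))
E
```

```text
time_s: 28.3
position: [591.6, -66.0, 221.5]
ee_rot: [2.031, 1.569, -2.636]
force: [0.4, 0.2, 0.6]
finger_gap: 61.0
time_s: 29.3
position: [593.1, -85.3, 220.4]
ee_rot: [-0.809, 1.571, 0.807]
force: [-0.2, -0.3, 0.7]
finger_gap: 61.0
```

View pics/q_wrist.png

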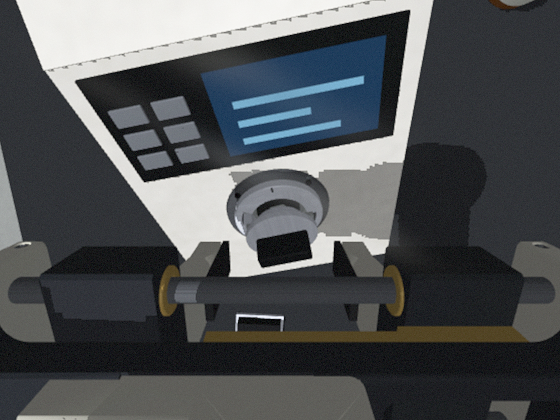

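View pics/q2.png

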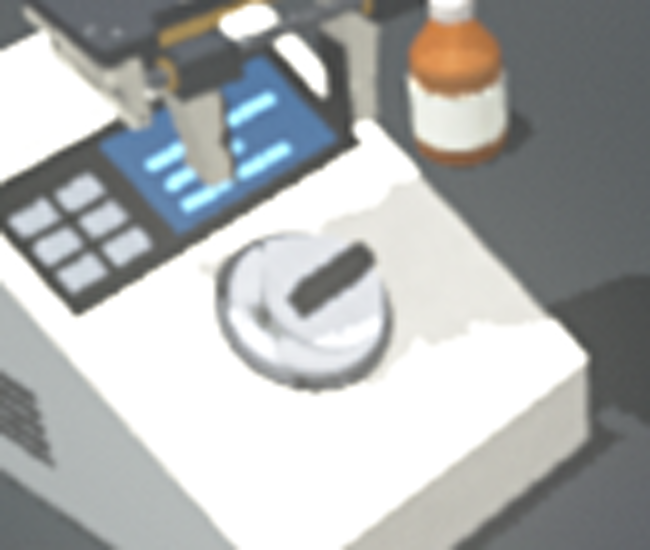

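Run:
```python
import cv2
s=cv2.imread('pics/q_wrist.png'); cv2.imwrite('pics/q3.png',cv2.resize(s[155:280,210:350],None,fx=5,fy=4.8,interpolation=cv2.INTER_CUBIC))
```

```text
(no output)
```

View pics/q3.png

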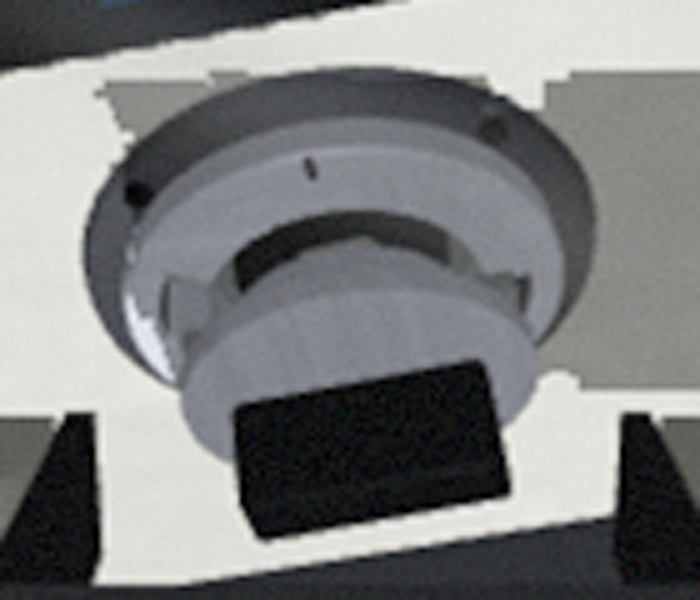

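The cap did not seat: it rests in the mouth leaning too far down-slope, with its flange uphill edge lifted. I'll fit its pose from the bar's corners and the flange outline.

```bash
cat > fit.py <<'E'
from h import *
import pickle
C0=np.array([595.2,-77.3,133.]);hh=np.array([.2272,-.9738,0]);XC=hh*.866+np.array([0,0,.5]);YC=np.array([.9738,.2272,0]);ZC=np.cross(XC,YC)
Rc=np.c_[XC,YC,ZC]
def fit(p,pts,uv,flr=None,x0=None):
    # pose of cap in cell frame: rotvec, pos
    pts=np.array(pts,float);uv=np.array(uv,float)
    def W(q,X): return C0+Rc@q[3:]+(X@Ro.from_rotvec(q[:3]).as_matrix().T)@Rc.T
    def f(q):
        r=(proj(0,W(q,pts),p)-uv).ravel()
        if flr is not None:
            a=np.linspace(0,2*np.pi,180);c=proj(0,W(q,np.c_[31*np.cos(a),31*np.sin(a),0*a+6]),p)
            l,rt,t=flr; r=np.r_[r,c[:,0].min()-l,c[:,0].max()-rt,c[:,1].min()-t]
        return r
    best=None
    for tl in (0,.35,.7):
        q=least_squares(f,np.r_[(Ro.from_rotvec([0,0,np.radians(80)])*Ro.from_rotvec([tl,0,0])).as_rotvec() if x0 is None else x0,[0,0,12]],loss='soft_l1')
        if best is None or q.cost<best.cost: best=q
    R=Ro.from_rotvec(best.x[:3]).as_matrix()
    print('cost',best.cost,'pos in cell',best.x[3:].round(1),'z axis in cell',R[:,2].round(3),'bar ang',np.degrees(np.arctan2(R[1,0],R[0,0])).round(1),'tilt',np.degrees(np.arccos(R[2,2])).round(1))
    w=W(best.x,np.array([[0,0,17.],[0,0,0]])); print('bar mid world',w[0].round(1),'bar dir world',(Rc@R[:,0]).round(3),'z world',(Rc@R[:,2]).round(3)); print(best.fun.round(1))
    return best
E
python3 - <<'E'
from fit import *
p=pickle.load(open('q.pkl','rb'))
f=lambda u:((u[0]+.5)/5-.5+210,(u[1]+.5)/4.8-.5+155)
# check the collar first
for n,X in [('home',36*XC),('R39+y',39*YC),('R39-y',-39*YC)]: print(n,proj(0,C0+X,p))
print('meas home',f((311,168)),'L',f((122,290)),'R',f((566,260)))
fit(p,[(22,-7,6),(-22,-7,6),(22,-7,28),(-22,-7,28),(22,7,28),(-22,7,28)],[f(u) for u in[(235,408),(485,362),(245,508),(508,465),(268,540),(510,492)]],(f((182,0))[0],f((540,0))[0],f((0,288))[1]))
E
```

```text
home [271.25801457 189.35769132]
R39+y [235.85156901 225.82058539]
R39-y [322.31663702 210.47926892]
meas home (271.8, 189.60416666666669) L (234.0, 215.02083333333334) R (322.8, 208.77083333333334)
cost 5.619899153043006 pos in cell [-11.9  -0.2   6.7] z axis in cell [-0.065 -0.022  0.998] bar ang 90.2 tilt 3.9
bar mid world [589.4 -54.9 147. ] bar dir world [0.97  0.241 0.017] z world [-0.148  0.536  0.831]
[ 0.1 -1.4 -0.3 -1.4 -0.  -0.  -0.1 -1.1 -1.1  1.1  0.8  1.5  1.5 -0.5
  1.3]
```

```bash
cat > fit2.py <<'E'
from fit import *
def fitz(p,pts,uv,flr,zf):
    pts=np.array(pts,float);uv=np.array(uv,float)
    def W(q,X): return C0+Rc@np.r_[q[3:5],zf]+(X@Ro.from_rotvec(q[:3]).as_matrix().T)@Rc.T
    def f(q):
        a=np.linspace(0,2*np.pi,180);c=proj(0,W(q,np.c_[31*np.cos(a),31*np.sin(a),0*a+6]),p)
        return np.r_[(proj(0,W(q,pts),p)-uv).ravel(),c[:,0].min()-flr[0],c[:,0].max()-flr[1],c[:,1].min()-flr[2]]
    best=None
    for tl in (0,.3,.6):
        q=least_squares(f,np.r_[(Ro.from_rotvec([0,0,np.radians(85)])*Ro.from_rotvec([tl,0,0])).as_rotvec(),[0,0]],loss='soft_l1')
        if best is None or q.cost<best.cost: best=q
    R=Ro.from_rotvec(best.x[:3]).as_matrix();q=best.x
    print(zf,'cost',round(best.cost,1),'xy',q[3:].round(1),'zax',R[:,2].round(3),'bar',np.degrees(np.arctan2(R[1,0],R[0,0])).round(1),'barmid',W(q,np.array([[0,0,17.]])).round(1),'flange',W(q,np.array([[0,0,6.]])).round(1),'lean',np.degrees(np.arccos((Rc@R[:,2])[2])).round(1))
E
python3 - <<'E'
from fit2 import *
p=pickle.load(open('q.pkl','rb'))
f=lambda u:((u[0]+.5)/5-.5+210,(u[1]+.5)/4.8-.5+155)
for z in (9,12,15,18): fitz(p,[(22,-7,6),(-22,-7,6),(22,-7,28),(-22,-7,28),(22,7,28),(-22,7,28)],[f(u) for u in[(235,408),(485,362),(245,508),(508,465),(268,540),(510,492)]],(f((182,0))[0],f((540,0))[0],f((0,288))[1]),z)
E
```

```text
9 cost 6.2 xy [-9.3 -0.3] zax [-0.048 -0.025  0.999] bar 90.0 barmid [[589.5 -56.3 150.4]] flange [[591.2 -62.  141.2]] lean 32.8
12 cost 8.8 xy [-6.6 -0.3] zax [-0.016 -0.033  0.999] bar 89.1 barmid [[589.7 -57.6 154.7]] flange [[591.3 -63.  145.3]] lean 31.0
15 cost 12.9 xy [ 0.7 -2.2] zax [-0.113  0.023  0.993] bar 97.5 barmid [[589.6 -61.2 160. ]] flange [[590.8 -67.6 151.2]] lean 36.5
18 cost 17.0 xy [ 6.  -3.3] zax [-0.152  0.051  0.987] bar 101.1 barmid [[589.6 -63.8 164.8]] flange [[590.6 -70.7 156.3]] lean 38.9
```

The cap sits about 6 mm down-slope with its bar at about 90°, lugs on the lip rather than in the gaps at 75°. With the bar held level, my jaw heading corresponded to 81°. I'll regrasp the bar, turn it to the right heading, centre it and insert again.

Run:
```python
from h import *
plan([589.6,-57.5,150],193.5)
```

```text
{'d': array([70.4,  2.3, 28. ]), 'jawhead': np.float64(-177.42), 'toolx': array([ 0.,  0., -1.]), 'j6': np.float64(-0.14), 'roll': np.float64(-10.92)}
```

```bash
python3 -m handwheel '{"delta_pos": [[0,1,10],[0,2,22],[5,2.3,28],[20,2.3,28],[35,2.3,28],[48,2.3,28],[58,2.3,28],[65,2.3,28],[69,2.3,28],[70,2.3,28]], "roll": [-4,-8,-11,-11,-11,-11,-11,-11,-11,-11]}'
python3 -m handwheel '{"delta_pos": [[0,0,0],[0,0,0],[0,0,0],[0,0,0],[0,0,0],[0,0,0],[0,0,0],[0,0,0],[0,0,0],[0,0,0]], "roll": [0,0,0,0,0,0,0,0,0,0]}' 1 8
python3 look.py r wrist scene|grep force
python3 - <<'E'
import cv2
s=cv2.imread('pics/r_wrist.png'); cv2.imwrite('pics/r3.png',cv2.resize(s[110:260,190:370],None,fx=4,fy=4,interpolation=cv2.INTER_CUBIC))
s=cv2.imread('pics/r_scene.png'); cv2.imwrite('pics/r2.png',cv2.resize(s[130:240,160:290],None,fx=5,fy=5,interpolation=cv2.INTER_CUBIC))
E
```

```text
time_s: 30.4
position: [589.6, -57.6, 150.1]
ee_rot: [1.736, 1.57, -2.739]
force: [-1.0, -0.1, 0.2]
finger_gap: 61.8
time_s: 31.4
position: [589.8, -57.5, 150.7]
ee_rot: [-1.725, 1.57, 0.083]
force: [-1.2, 2.1, 5.1]
finger_gap: 44.0
        7.50697218e-02, -1.37295391e-02]), 'position': array([589.817356  , -57.49068051, 150.67948655]), 'ee_rot': array([-1.7494411 ,  1.57017609,  0.05839011]), 'force': array([-0.02841776,  0.3354795 ,  5.89713876]), 'moment': array([0.46777805, 0.2495263 , 0.03841093]), 'finger_gap': 43.87758397826322}
```

View pics/r3.png

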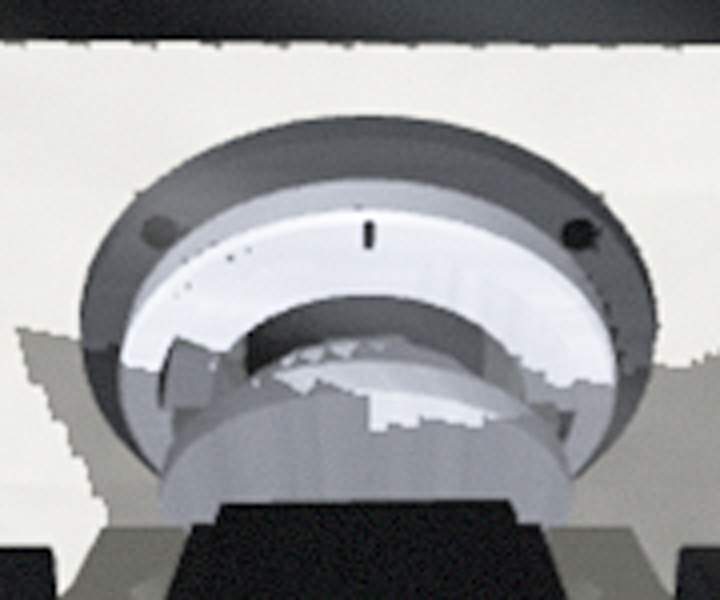

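View pics/r2.png

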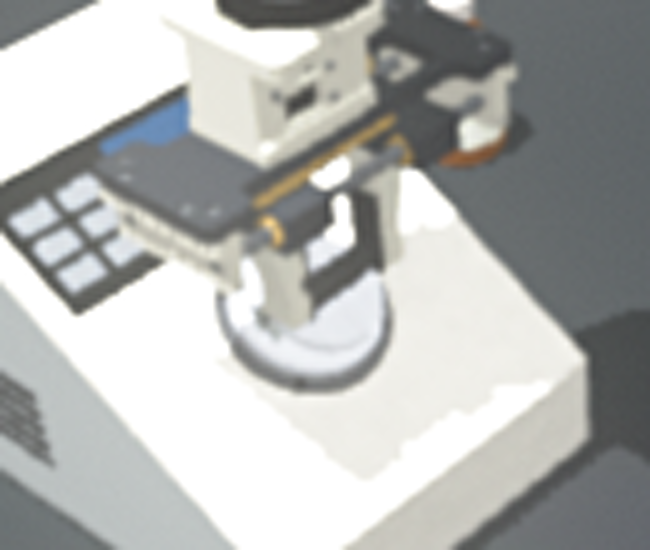

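Run:
```python
from h import *
plan([595,-60.9,157.4],178);plan([595,-63.8,152.5],178);plan([594,-65,150],178)
```

```text
{'d': array([-6.7, -4.2, -4.5]), 'jawhead': np.float64(-166.42), 'toolx': array([ 0.001,  0.   , -1.   ]), 'j6': np.float64(0.0), 'roll': np.float64(15.58)}
{'d': array([-1.8, -3.6, -7.4]), 'jawhead': np.float64(-166.42), 'toolx': array([ 0.001,  0.   , -1.   ]), 'j6': np.float64(0.0), 'roll': np.float64(15.58)}
{'d': array([ 0.7, -2.3, -8.3]), 'jawhead': np.float64(-166.42), 'toolx': array([ 0.001,  0.   , -1.   ]), 'j6': np.float64(0.0), 'roll': np.float64(15.58)}
```

```bash
python3 -m handwheel '{"delta_pos": [[-3,0,1],[-6,0,2],[-7,-1,0],[-7,-2,-2],[-7,-3,-4],[-7,-4,-4.5],[-7,-4.2,-4.5],[-7,-4.2,-4.5],[-7,-4.2,-4.5],[-7,-4.2,-4.5]], "roll": [0,0,4,8,12,15.6,15.6,15.6,15.6,15.6]}' - 8
python3 look.py s wrist |grep force
python3 - <<'E'
import cv2
s=cv2.imread('pics/s_wrist.png'); cv2.imwrite('pics/s3.png',cv2.resize(s[110:260,190:370],None,fx=4,fy=4,interpolation=cv2.INTER_CUBIC))
from h import *
plan([595.5,-64,152],178)
E
```

```text
time_s: 32.5
position: [594.5, -60.9, 157.3]
ee_rot: [1.65, 1.571, -3.097]
force: [-0.7, 0.8, -1.5]
finger_gap: 43.9
       -6.50077141e-03,  1.60454720e-02]), 'position': array([594.57762835, -60.90157888, 157.3171747 ]), 'ee_rot': array([1.60483919, 1.5706066 , 3.1409884 ]), 'force': array([ 0.40417232,  1.03063852, -1.45976312]), 'moment': array([ 0.08122888,  0.09097919, -0.08109353]), 'finger_gap': 43.68360728144977}
{'d': array([ 5.3, -1. , -3.1]), 'jawhead': np.float64(178.01), 'toolx': array([-0.,  0., -1.]), 'j6': np.float64(-0.26), 'roll': np.float64(0.01)}
```

View pics/s3.png

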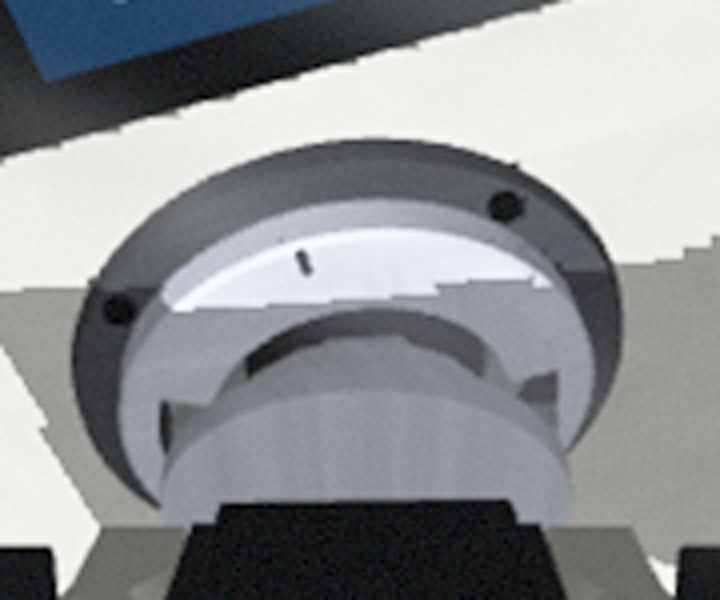

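Hanging free above the mouth, lugs by the gaps at s3 (175,420) and (540,385). Lowering.

```bash
python3 -m handwheel '{"delta_pos": [[1,-0.2,-0.6],[2,-0.4,-1.2],[3,-0.6,-1.8],[4,-0.8,-2.4],[5.3,-1,-3.1],[5.3,-1,-3.1],[6.5,-0.7,-3.7],[7.5,-0.3,-4.2],[7.5,-0.3,-4.2],[7.5,-0.3,-4.2]], "roll": [0,0,0,0,0,0,0,0,0,0]}' - 8
python3 look.py t wrist |grep force
python3 - <<'E'
import cv2
s=cv2.imread('pics/t_wrist.png'); cv2.imwrite('pics/t3.png',cv2.resize(s[110:260,190:370],None,fx=4,fy=4,interpolation=cv2.INTER_CUBIC))
from h import *
plan([593,-67.6,146],178)
E
```

```text
time_s: 33.55
position: [595.8, -64.3, 150.5]
ee_rot: [-1.099, 1.568, 0.437]
force: [0.1, 6.9, 3.0]
finger_gap: 43.8
       -4.54268139e-01, -1.93134503e-03]), 'position': array([595.77778559, -64.31128905, 150.49501586]), 'ee_rot': array([-1.10313975,  1.56841907,  0.43282115]), 'force': array([-0.33954138,  6.39397406,  3.34954969]), 'moment': array([2.59240403, 0.16567905, 0.03163417]), 'finger_gap': 43.853445821526044}
{'d': array([ 4.5,  2.7, -3.4]), 'jawhead': np.float64(178.0), 'toolx': array([ 0.002,  0.001, -1.   ]), 'j6': np.float64(-0.25), 'roll': np.float64(0.0)}
```

View pics/t3.png

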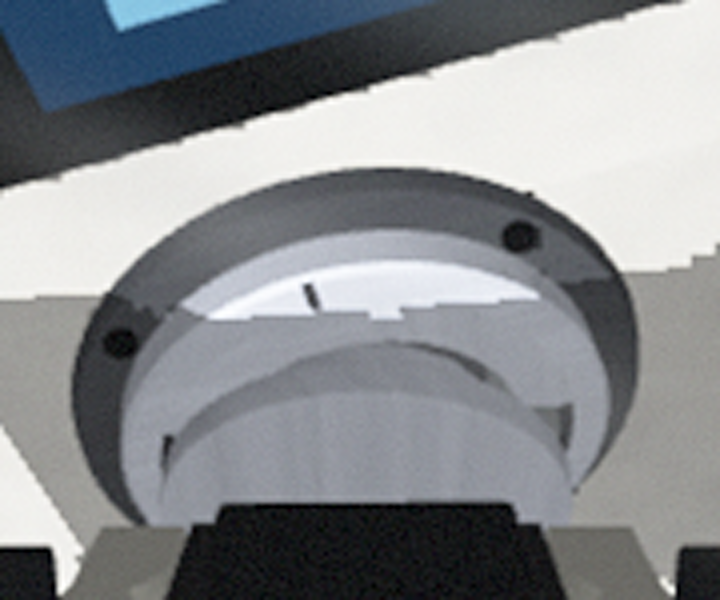

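The sideways 7 N towards +y and the closed crescent uphill say the plug rubs the uphill wall. I'll shift about 2 mm down-slope and 1.5 mm to image right, then continue.

```bash
python3 -m handwheel '{"delta_pos": [[0,0.7,1],[0,1.5,2],[0.5,1.6,2],[1,1.7,1.7],[1.8,1.8,1.3],[2.6,1.9,0.8],[3.4,2,0.3],[4.2,2,-0.2],[4.2,2,-0.2],[4.2,2,-0.2]], "roll": [0,0,0,0,0,0,0,0,0,0]}' - 6
python3 look.py u wrist |grep force
python3 - <<'E'
import cv2
s=cv2.imread('pics/u_wrist.png'); cv2.imwrite('pics/u3.png',cv2.resize(s[110:260,190:370],None,fx=4,fy=4,interpolation=cv2.INTER_CUBIC))
E
```

```text
time_s: 34.6
position: [595.0, -64.7, 146.9]
ee_rot: [-1.402, 1.566, 0.135]
force: [3.7, 5.8, 4.5]
finger_gap: 44.3
        -1.91413902,  -0.08535638]), 'position': array([594.99400123, -64.66641458, 146.88716735]), 'ee_rot': array([-1.40373407,  1.56623685,  0.1326125 ]), 'force': array([4.53784937, 6.24347497, 4.1305298 ]), 'moment': array([ 2.14606102, -1.43157348,  0.07643229]), 'finger_gap': 43.51852374378497}
```

View pics/u3.png

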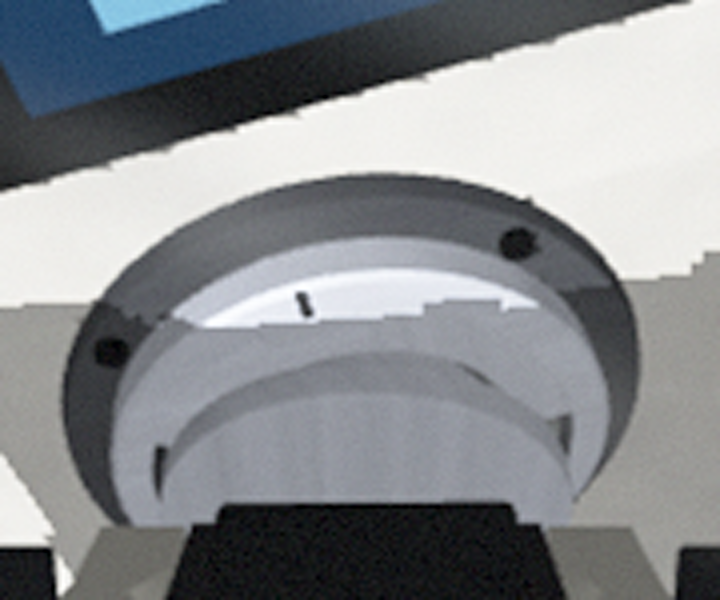

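```bash
python3 -m handwheel '{"delta_pos": [[0.5,-0.2,-0.3],[1,-0.3,-0.6],[1.5,-0.5,-0.9],[2,-0.5,-1.2],[2.6,-0.5,-1.5],[3.2,-0.5,-1.8],[3.9,-0.5,-2.2],[3.9,-0.5,-2.2],[3.9,-0.5,-2.2],[3.9,-0.5,-2.2]], "roll": [0,0,0,0,0,0,0,0,0,0]}' - 10
python3 look.py v wrist |grep force
python3 - <<'E'
import cv2
s=cv2.imread('pics/v_wrist.png'); cv2.imwrite('pics/v3.png',cv2.resize(s[110:260,190:370],None,fx=4,fy=4,interpolation=cv2.INTER_CUBIC))
E
```

```text
time_s: 35.65
position: [594.6, -67.2, 143.9]
ee_rot: [-1.506, 1.567, 0.03]
force: [-2.1, 6.0, 12.6]
finger_gap: 44.3
       -3.62881576e-02, -8.56890762e-02]), 'position': array([594.65199307, -67.19763216, 143.86344759]), 'ee_rot': array([-1.5031879 ,  1.56719544,  0.03324701]), 'force': array([-1.81191251,  6.94734275, 12.38377347]), 'moment': array([2.21902794, 0.55485788, 0.13028517]), 'finger_gap': 44.45032911053168}
```

View pics/v3.png

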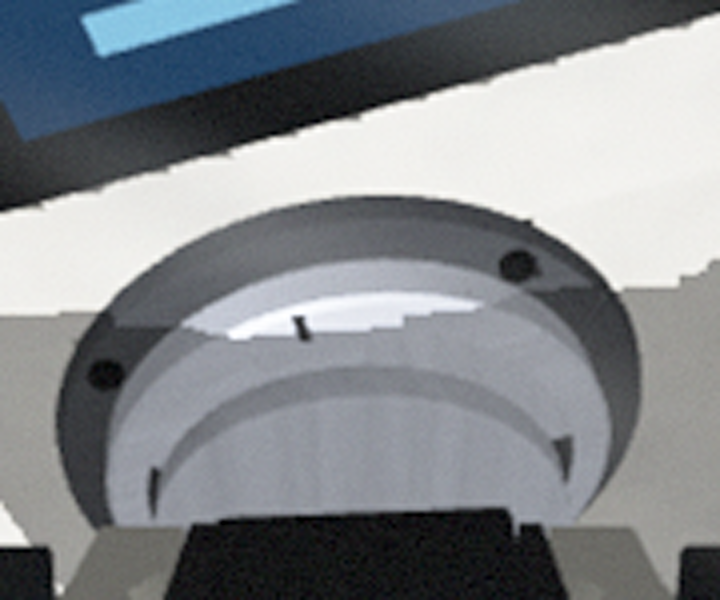

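The flange is almost down on the collar and the axial force is about 14 N, so the lugs are in and the spring is compressed. I'll start turning clockwise, still pressing.

```bash
python3 -m handwheel '{"delta_pos": [[0.8,0,-0.4],[1.5,0,-0.7],[1.5,0,-0.7],[1.5,0,-0.7],[1.5,0,-0.7],[1.5,0,-0.7],[1.5,0,-0.7],[1.5,0,-0.7],[1.5,0,-0.7],[1.5,0,-0.7]], "roll": [0,0,4,8,12,16,20,24,28,28]}' - 12
python3 look.py w wrist |grep force
python3 - <<'E'
import cv2
s=cv2.imread('pics/w_wrist.png'); cv2.imwrite('pics/w3.png',cv2.resize(s[110:260,190:370],None,fx=4,fy=4,interpolation=cv2.INTER_CUBIC))
E
```

```text
time_s: 36.7
position: [600.2, -63.4, 145.2]
ee_rot: [-0.741, 1.554, 0.309]
force: [3.9, 24.1, 19.7]
finger_gap: 46.1
        -4.03566867,  -1.31212849]), 'position': array([600.22822617, -63.41519948, 145.22357371]), 'ee_rot': array([-0.74142766,  1.55424133,  0.3097022 ]), 'force': array([ 4.40619951, 25.28496947, 18.64336639]), 'moment': array([ 9.15393941, -2.10671945,  1.14897531]), 'finger_gap': 46.116672190722184}
```

View pics/w3.png

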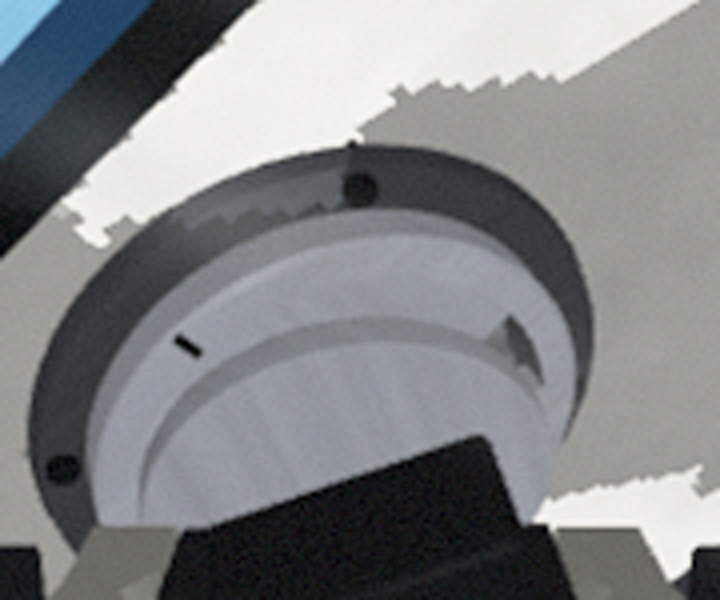

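The jaws turned but the bar slipped partly: in the image it is skewed in them, the gap is 46 mm and the side force 25 N. I'll let go, rise and look at what the cap does.

```bash
python3 -m handwheel '{"delta_pos": [[0,0,0],[0,0,0],[0,0,0],[-4,0,0],[-15,0,-5],[-30,0,-10],[-50,0,-15],[-70,0,-20],[-75,0,-20],[-75,0,-20]], "roll": [0,0,0,0,0,-7,-14,-14,-14,-14]}' 0.25 8
python3 - <<'E'
from h import *
import cv2,pickle
p=optics.camera_params('wrist'); pickle.dump(p,open('x.pkl','wb'));print(bot.get_obs()['position'])
im=optics.read_camera('wrist'); cv2.imwrite('pics/x_wrist.png',im);cv2.imwrite('pics/x3.png',cv2.resize(im[150:290,200:360],None,fx=4,fy=4,interpolation=cv2.INTER_CUBIC))
s=optics.read_camera('scene'); cv2.imwrite('pics/x2.png',cv2.resize(s[130:240,160:290],None,fx=5,fy=5,interpolation=cv2.INTER_CUBIC))
E
```

```text
time_s: 37.75
position: [583.1, -86.1, 215.7]
ee_rot: [-1.674, 1.57, -0.384]
force: [-0.5, -0.2, -0.4]
finger_gap: 65.8
[583.10593587 -86.07219824 215.6779427 ]
```

View pics/x3.png

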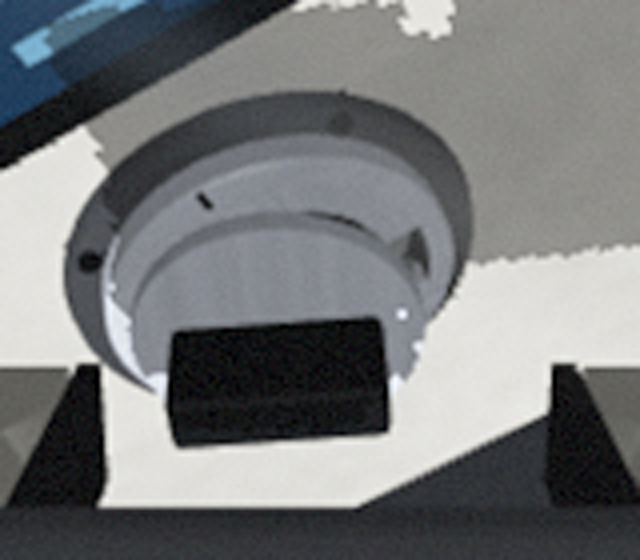

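View pics/x2.png

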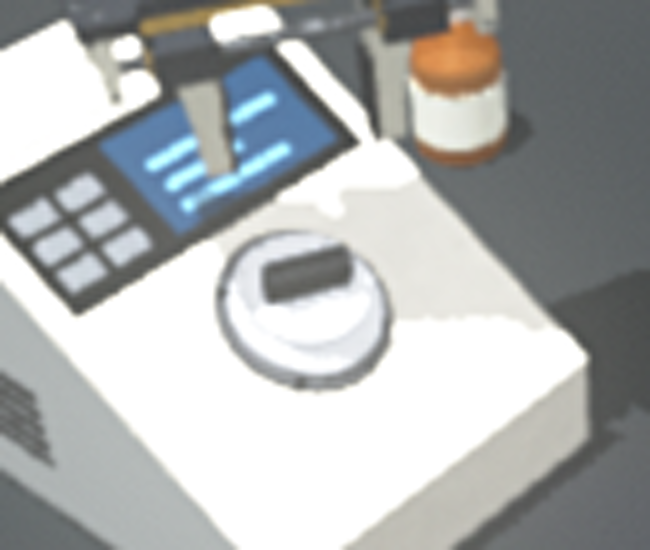

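Run:
```python
from fit2 import *
p=pickle.load(open('x.pkl','rb'))
f=lambda u:cr(u,4,(200,150))
print('home pred',proj(0,C0+36*XC,p),'meas',f((205,201)))
P=[(22,-7,6),(-22,-7,6),(22,-7,28),(-22,-7,28),(22,7,28),(-22,7,28)];U=[f(u) for u in[(172,334),(382,318),(170,402),(387,390),(178,446),(390,430)]]
fl=(f((133,0))[0],f((432,0))[0],f((0,231))[1])
for z in (2,5,9,12): fitz(p,P,U,fl,z)
g=np.radians(75)
print('gap -105',proj(0,C0-31*(np.cos(g)*XC+np.sin(g)*YC),p))
```

```text
home pred [250.12027263 199.7754094 ] meas [250.875 199.875]
2 cost 5.0 xy [-6.   4.5] zax [0.21  0.129 0.969] bar 67.1 barmid [[599.1 -64.7 147.8]] flange [[598.5 -68.3 137.4]] lean 19.2
5 cost 5.6 xy [-3.6  3.6] zax [0.238 0.132 0.962] bar 68.2 barmid [[598.6 -66.  151.7]] flange [[597.9 -69.3 141.3]] lean 17.8
9 cost 8.5 xy [-0.1  2.4] zax [0.278 0.142 0.95 ] bar 69.9 barmid [[597.9 -67.8 157.1]] flange [[597.  -70.7 146.5]] lean 15.9
12 cost 12.1 xy [2.5 1.5] zax [0.31  0.15  0.939] bar 71.1 barmid [[597.5 -69.3 161.1]] flange [[596.4 -71.8 150.5]] lean 14.5
gap -105 [304.23523486 213.37823139]
```

The cap is in the gaps but cocked by about 14°, bar at about 68°. A jaw held along the slope's cross direction is level, so both fingertips can press the flange evenly. From there, closing the jaws on a bar more than 18° clockwise of them squeezes it clockwise, towards home. I'll use that.

Run:
```python
from h import *
plan([594.5,-66.6,153],195.5)
plan([592.7,-66.6,141],195.5)
```

```text
{'d': array([61.1, -6.3, 21.7]), 'jawhead': np.float64(163.93), 'toolx': array([-0.002, -0.   , -1.   ]), 'j6': np.float64(-0.47), 'roll': np.float64(-31.57)}
{'d': array([73.1, -4.6, 21.2]), 'jawhead': np.float64(163.93), 'toolx': array([-0.002, -0.   , -1.   ]), 'j6': np.float64(-0.47), 'roll': np.float64(-31.57)}
```

```bash
python3 -m handwheel '{"delta_pos": [[0,-2,7],[0,-4,14],[5,-6,21],[18,-6.3,21.7],[30,-6.3,21.7],[42,-6.3,21.7],[52,-6.3,21.7],[60,-6.3,21.7],[61,-6.3,21.7],[61,-6.3,21.7]], "roll": [-8,-16,-24,-31.6,-31.6,-31.6,-31.6,-31.6,-31.6,-31.6]}' 
python3 -m handwheel '{"delta_pos": [[0,0,0],[0,0,0],[0,0,0],[1,0.3,0],[3,0.6,0],[5,1,-0.2],[7,1.3,-0.3],[9,1.5,-0.4],[11,1.8,-0.5],[12,1.8,-0.5]], "roll": [0,0,0,0,0,0,0,0,0,0]}' 0.455 20
python3 look.py y wrist |grep force
python3 - <<'E'
import cv2
s=cv2.imread('pics/y_wrist.png'); cv2.imwrite('pics/y3.png',cv2.resize(s[110:280,190:370],None,fx=4,fy=3.5,interpolation=cv2.INTER_CUBIC))
E
```

```text
time_s: 38.85
position: [595.3, -66.5, 154.2]
ee_rot: [2.093, 1.571, -2.349]
force: [0.4, 0.0, 0.7]
finger_gap: 65.7
time_s: 39.85
position: [593.1, -68.2, 142.8]
ee_rot: [2.264, 1.569, -2.176]
force: [-1.9, -1.6, 9.0]
finger_gap: 47.5
         0.96949439,  -0.09554178]), 'position': array([593.07340791, -68.10926347, 142.66139421]), 'ee_rot': array([ 2.18796547,  1.56940314, -2.25241745]), 'force': array([-1.39643105, -1.26685795,  7.80123518]), 'moment': array([-0.54320368,  0.92471608,  0.02507051]), 'finger_gap': 47.65741304916434}
```

View pics/y3.png

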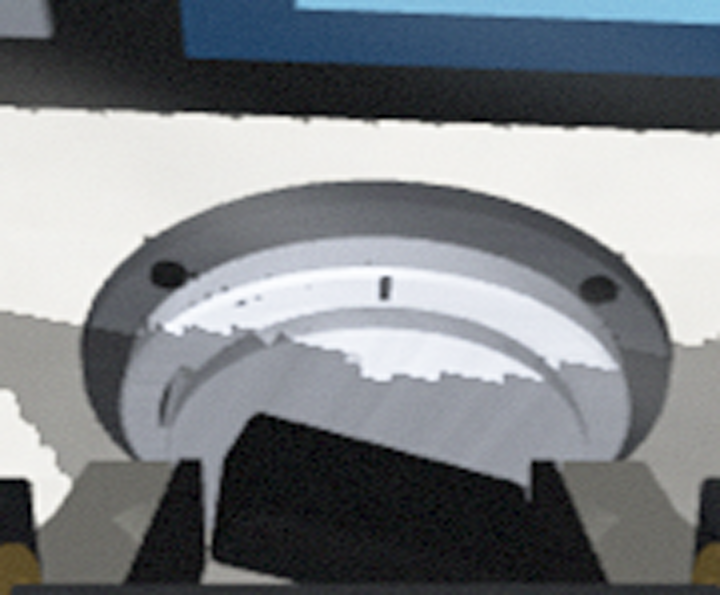

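The bar's +y end now lies uphill of the jaw line: its left top corner is at y3 (260,415), the right one at (525,485). The flange is nearly level. I'll press harder, then squeeze.

```bash
python3 -m handwheel '{"delta_pos": [[1,0,0],[2,0,0],[3,0,0],[4,0,0],[5,0,0],[5,0,0],[5,0,0],[5,0,0],[5,0,0],[5,0,0]], "roll": [0,0,0,0,0,0,0,0,0,0]}'
python3 look.py z wrist |grep force
python3 - <<'E'
import cv2
s=cv2.imread('pics/z_wrist.png'); cv2.imwrite('pics/z3.png',cv2.resize(s[110:280,190:370],None,fx=4,fy=3.5,interpolation=cv2.INTER_CUBIC))
E
```

```text
time_s: 40.9
position: [593.4, -67.5, 138.9]
ee_rot: [-2.858, 1.57, -1.015]
force: [-4.2, 1.8, 15.3]
finger_gap: 48.0
         1.83436263,   0.06861047]), 'position': array([593.40867703, -67.52718651, 138.92720733]), 'ee_rot': array([-2.93623354,  1.57016577, -1.09309192]), 'force': array([-5.87936837,  1.84590946, 16.135305  ]), 'moment': array([ 0.62055597,  2.07398998, -0.05621946]), 'finger_gap': 48.09515085748216}
```

View pics/z3.png

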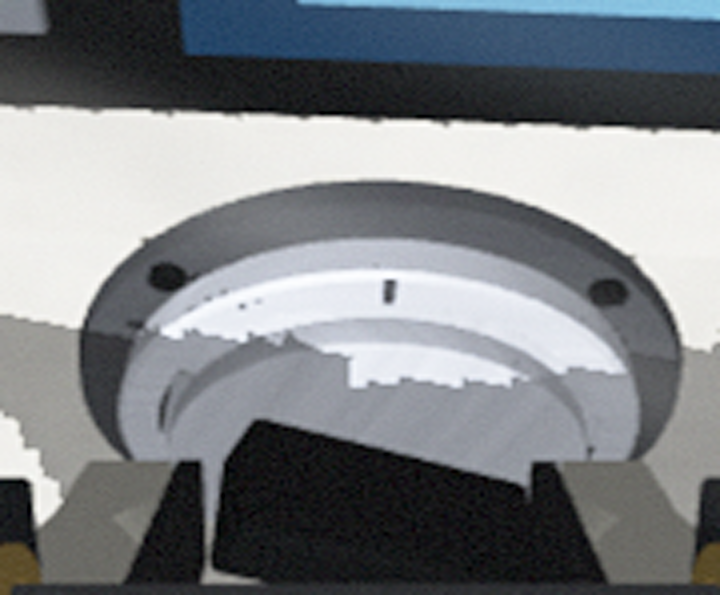

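The flange is fully in (f ≈ 0) and level. I'll back the loose jaws off 12° counter-clockwise, then squeeze and turn clockwise while pressing.

```bash
python3 -m handwheel '{"delta_pos": [[-1,0,0],[-1,0,0],[-1,0,0],[-0.5,0,0],[0.5,0,0],[0.5,0,0],[0.5,0,0],[0.5,0,0],[0.5,0,0],[0.5,0,0]], "roll": [-3,-7,-12,-12,-12,-12,-12,-12,-12,-12]}'
python3 -m handwheel '{"delta_pos": [[0.5,0,0],[0.5,0,0],[0.5,0,0],[0.5,0,0],[0.5,0,0],[0.5,0,0],[0.5,0,0],[0.5,0,0],[0.5,0,0],[0.5,0,0]], "roll": [0,0,0,0,0,3,7,11,15,18]}' 1 30
python3 look.py aa wrist |grep force
python3 - <<'E'
import cv2
s=cv2.imread('pics/aa_wrist.png'); cv2.imwrite('pics/aa3.png',cv2.resize(s[110:280,190:370],None,fx=4,fy=3.5,interpolation=cv2.INTER_CUBIC))
E
```

```text
time_s: 41.95
position: [590.5, -64.4, 138.6]
ee_rot: [0.389, 1.565, 2.441]
force: [-18.2, 21.2, 30.2]
finger_gap: 47.4
time_s: 42.95
position: [593.2, -64.9, 138.1]
ee_rot: [-0.467, 1.568, 1.27]
force: [-9.0, 15.0, 18.6]
finger_gap: 41.9
         2.0808953 ,  -0.28563598]), 'position': array([593.26777457, -64.9750019 , 138.02289401]), 'ee_rot': array([-0.45004561,  1.56830259,  1.28435709]), 'force': array([-10.6436677 ,  15.49223481,  19.43977597]), 'moment': array([5.25496858, 3.43246544, 0.58067593]), 'finger_gap': 41.72217646565974}
```

View pics/aa3.png

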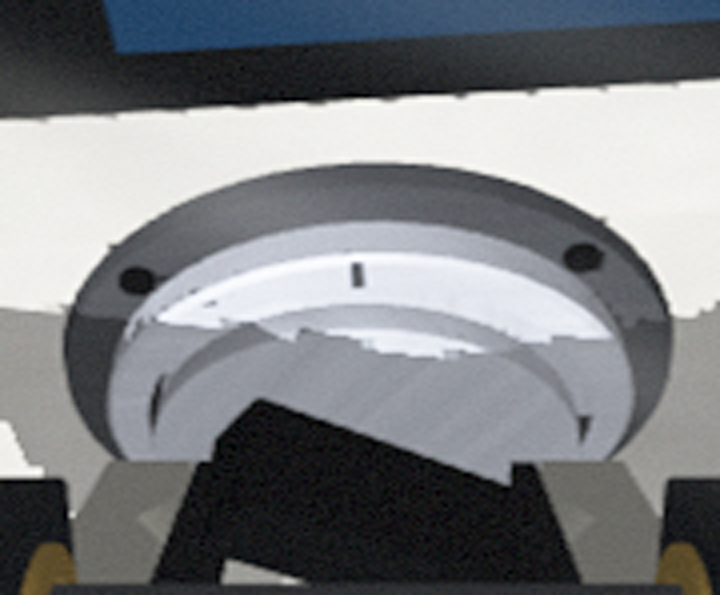

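It's turning: the gap has closed to 42 mm, which puts the bar about 40° from the jaws, at φ ≈ 47°, lugs under the lip. I'll ease the pressing and keep squeezing while turning.

```bash
python3 -m handwheel '{"delta_pos": [[-1.5,0,0],[-3,0,0],[-3,0,0],[-3,0,0],[-3,0,0],[-3,0,0],[-3,0,0],[-3,0,0],[-3,0,0],[-3,0,0]], "roll": [0,0,2,4,6,8,10,12,14,14]}' 1 40
python3 look.py ab wrist |grep force
python3 - <<'E'
import cv2
s=cv2.imread('pics/ab_wrist.png'); cv2.imwrite('pics/ab3.png',cv2.resize(s[110:280,190:370],None,fx=4,fy=3.5,interpolation=cv2.INTER_CUBIC))
from h import *
plan([593,-65,141],193)
E
```

```text
time_s: 44.0
position: [594.2, -63.5, 139.6]
ee_rot: [-0.379, 1.566, 1.118]
force: [-4.6, 18.3, 6.4]
finger_gap: 42.1
        -0.80451932,  -1.77601743]), 'position': array([594.15170696, -63.53868152, 139.60278379]), 'ee_rot': array([-0.36654429,  1.56627858,  1.13049651]), 'force': array([-4.94338274, 19.28636863,  7.81093717]), 'moment': array([6.76296502, 0.74554621, 1.61384466]), 'finger_gap': 42.028901043146654}
{'d': array([-1.4,  1. , -1.5]), 'jawhead': np.float64(175.77), 'toolx': array([ 0.002,  0.004, -1.   ]), 'j6': np.float64(-0.29), 'roll': np.float64(-17.23)}
```

View pics/ab3.png

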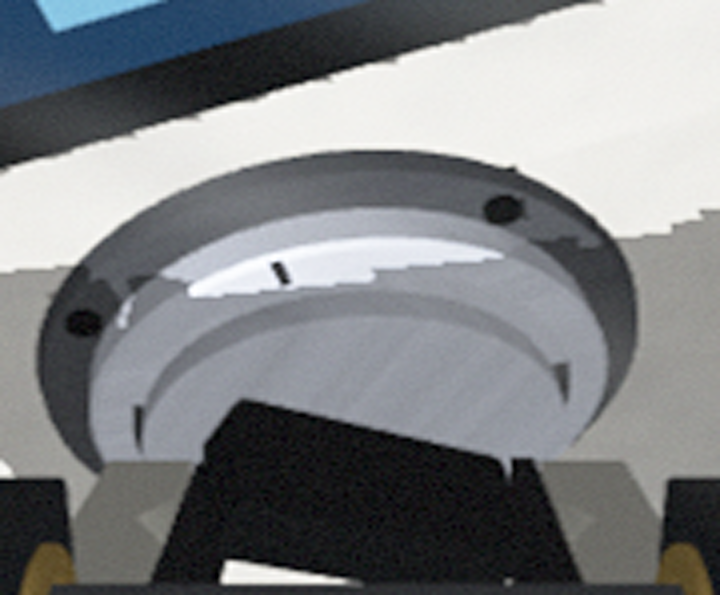

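```bash
python3 -m handwheel '{"delta_pos": [[0,0,0],[0,0,0],[-5,0,0],[-15,0,-5],[-30,0,-10],[-50,0,-15],[-70,0,-20],[-75,0,-20],[-75,0,-20],[-75,0,-20]], "roll": [0,0,0,0,-7,-13,-13,-13,-13,-13]}' 0.25 20
python3 - <<'E'
from h import *
import cv2,pickle
p=optics.camera_params('wrist'); pickle.dump(p,open('ac.pkl','wb'));print(bot.get_obs()['position'])
im=optics.read_camera('wrist'); cv2.imwrite('pics/ac3.png',cv2.resize(im[150:290,200:360],None,fx=4,fy=4,interpolation=cv2.INTER_CUBIC))
E
```

```text
time_s: 45.05
position: [591.4, -87.3, 213.1]
ee_rot: [1.306, 1.569, 3.026]
force: [0.6, 0.8, -0.4]
finger_gap: 66.3
[591.4073464  -87.30173601 213.13848213]
```

View pics/ac3.png

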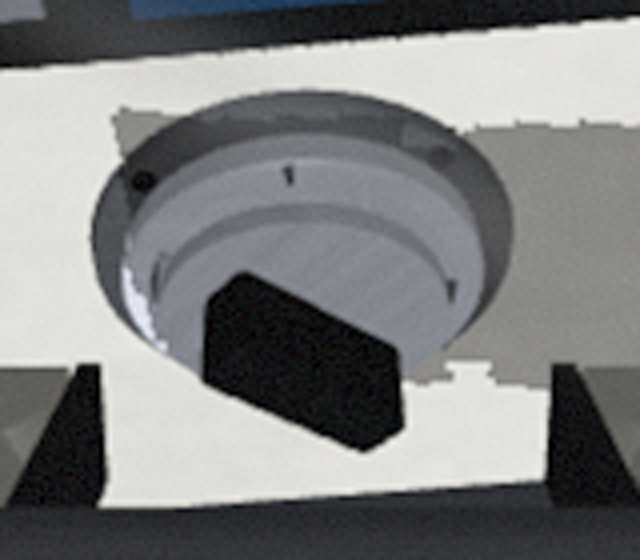

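The cap now sits concentric and level, captured under the lip, with the bar at φ ≈ 51° (ac3 px (245,272) to (395,350)). No more pressing is needed. I'll squeeze with the jaws at φ ≈ 110°, then turn to across-slope for home.

Run:
```python
from h import *
plan([593,-68,149],210.6)
```

```text
{'d': array([64. , -4.6, 18.8]), 'jawhead': np.float64(-171.45), 'toolx': array([-0.002,  0.   , -1.   ]), 'j6': np.float64(-0.03), 'roll': np.float64(-22.05)}
```

```bash
python3 -m handwheel '{"delta_pos": [[0,-2,8],[5,-4,15],[12,-4.6,18.8],[22,-4.6,18.8],[34,-4.6,18.8],[46,-4.6,18.8],[56,-4.6,18.8],[62,-4.6,18.8],[64,-4.6,18.8],[64,-4.6,18.8]], "roll": [-8,-16,-22,-22,-22,-22,-22,-22,-22,-22]}' 
python3 -m handwheel '{"delta_pos": [[0,0,0],[0,0,0],[0,0,0],[0,0,0],[0,0,0],[0,0,0],[0,0,0],[0,0,0],[0,0,0],[0,0,0]], "roll": [0,0,0,0,0,0,0,0,0,0]}' 1 30
python3 look.py ad wrist |grep force
python3 - <<'E'
import cv2
s=cv2.imread('pics/ad_wrist.png'); cv2.imwrite('pics/ad3.png',cv2.resize(s[110:280,190:370],None,fx=4,fy=3.5,interpolation=cv2.INTER_CUBIC))
E
```

```text
time_s: 46.1
position: [593.9, -68.1, 150.1]
ee_rot: [1.509, 1.57, -2.67]
force: [-0.3, 0.2, -0.0]
finger_gap: 66.3
time_s: 47.1
position: [594.4, -68.0, 151.0]
ee_rot: [-2.226, 1.569, -0.122]
force: [1.9, 1.3, 4.9]
finger_gap: 15.8
        -0.2004806 ,  -0.16306008]), 'position': array([594.38303995, -68.04345672, 150.97261764]), 'ee_rot': array([-2.2191715 ,  1.56954235, -0.11438611]), 'force': array([1.09135631, 0.87269173, 4.83442798]), 'moment': array([0.31723543, 0.01203169, 0.2276934 ]), 'finger_gap': 15.845154202471932}
```

View pics/ad3.png

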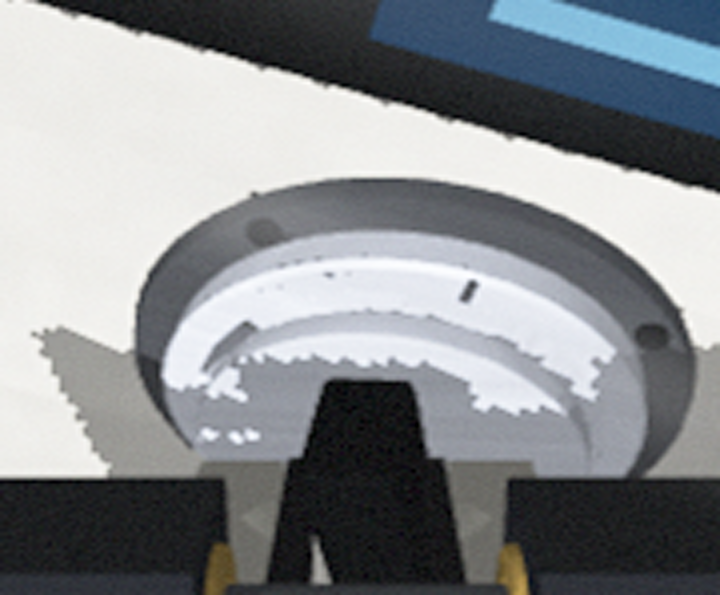

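The bar swung round into the jaws: gap 15.8 mm, bar now about 20° from home. I'll turn the rest clockwise to the stop.

```bash
python3 -m handwheel '{"delta_pos": [[0,0,0],[0,0,0],[0,0,0],[0,0,0],[0,0,0],[0,0,0],[0,0,0],[0,0,0],[0,0,0],[0,0,0]], "roll": [3,6,9,12,15,18,20,22,22,22]}' 1 20
python3 look.py ae wrist |grep force
python3 - <<'E'
import cv2
s=cv2.imread('pics/ae_wrist.png'); cv2.imwrite('pics/ae3.png',cv2.resize(s[110:280,190:370],None,fx=4,fy=3.5,interpolation=cv2.INTER_CUBIC))
from h import *
plan([593,-68,149],193.1)
E
```

```text
time_s: 48.15
position: [595.3, -67.8, 151.6]
ee_rot: [-1.697, 1.567, 0.024]
force: [1.0, 2.2, 7.2]
finger_gap: 13.9
        -0.6912265 ,  -0.12877583]), 'position': array([595.29157763, -67.82751089, 151.643598  ]), 'ee_rot': array([-1.70394784,  1.56751001,  0.0171551 ]), 'force': array([1.46390785, 1.33283907, 6.89650774]), 'moment': array([ 0.52895941, -0.48448819,  0.0525719 ]), 'finger_gap': 14.120596639979707}
{'d': array([2.6, 2.3, 0.2]), 'jawhead': np.float64(-171.39), 'toolx': array([ 0.003,  0.   , -1.   ]), 'j6': np.float64(-0.06), 'roll': np.float64(-4.49)}
```

View pics/ae3.png

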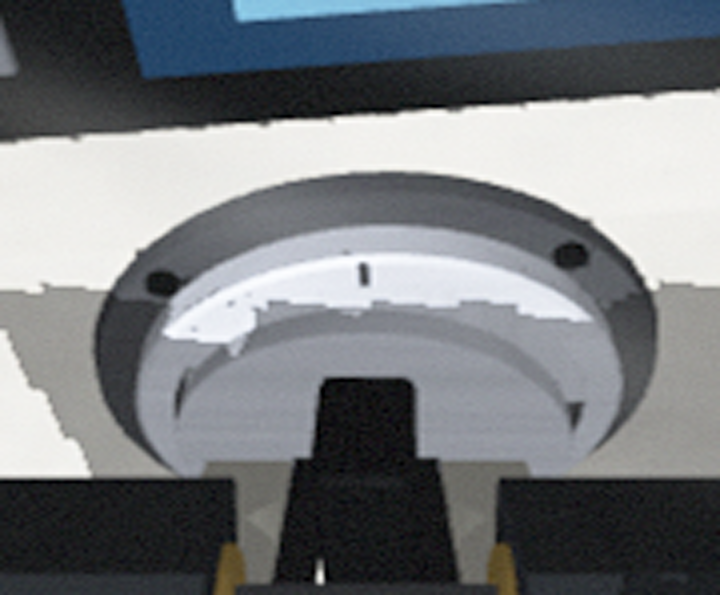

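The bar is flush in the jaws (13.9 mm) and points at the home mark. Releasing and checking.

```bash
python3 -m handwheel '{"delta_pos": [[0,0,0],[0,0,0],[0,0,0],[-5,0,0],[-15,0,-4],[-30,0,-10],[-50,0,-15],[-70,0,-20],[-72,0,-20],[-72,0,-20]], "roll": [0,0,0,0,0,0,0,0,0,0]}' 0.4 20
python3 - <<'E'
from h import *
import cv2,pickle
p=optics.camera_params('wrist'); pickle.dump(p,open('af.pkl','wb'));print(bot.get_obs()['position'])
im=optics.read_camera('wrist'); cv2.imwrite('pics/af3.png',cv2.resize(im[150:290,200:360],None,fx=4,fy=4,interpolation=cv2.INTER_CUBIC))
s=optics.read_camera('scene'); cv2.imwrite('pics/af2.png',cv2.resize(s[130:240,160:290],None,fx=5,fy=5,interpolation=cv2.INTER_CUBIC))
E
```

```text
time_s: 49.2
position: [597.2, -88.0, 223.3]
ee_rot: [-1.502, 1.569, 0.218]
force: [-0.7, -0.4, -1.0]
finger_gap: 52.2
[597.1799954  -87.99594178 223.33057565]
```

View pics/af3.png

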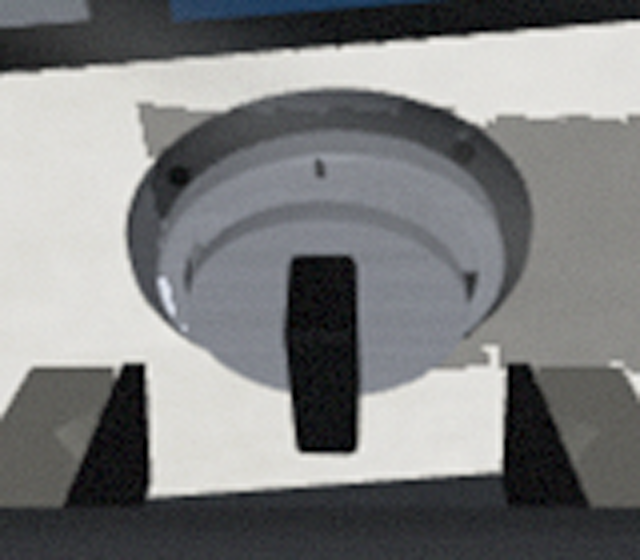

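View pics/af2.png

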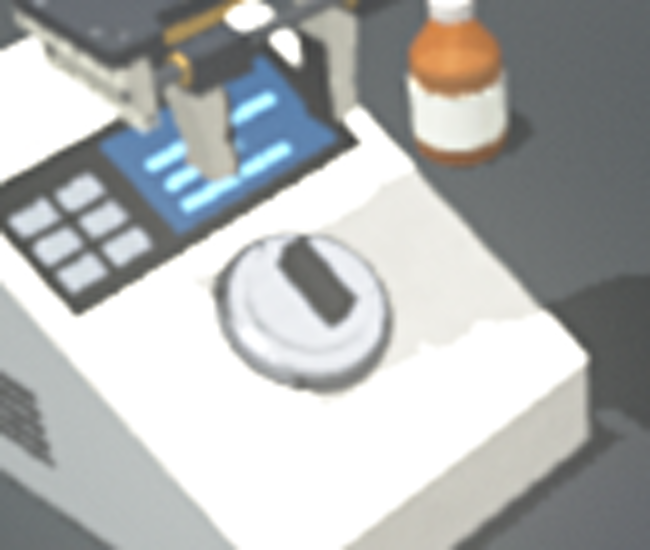

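Run:
```python
from fit2 import *
p=pickle.load(open('af.pkl','rb'))
f=lambda u:cr(u,4,(200,150))
print('home pred',proj(0,C0+36*XC,p),'meas',f((320,168)))
P=np.array([(22,7,6),(22,-7,6),(22,7,28),(22,-7,28),(-22,7,28),(-22,-7,28)],float)
M=[(290,256),(355,256),(286,334),(357,334),(299,452),(357,452)]
U=np.array([f(u) for u in M])
def W(rv,pos,X): return C0+Rc@pos+(X@Ro.from_rotvec(rv).as_matrix().T)@Rc.T
def g(q,z=None):
    pos=q[3:6] if z is None else np.r_[q[3:5],z]
    a=np.linspace(0,2*np.pi,360);c=proj(0,W(q[:3],pos,np.c_[31*np.cos(a),31*np.sin(a),0*a+6]),p)
    return np.r_[(proj(0,W(q[:3],pos,P),p)-U).ravel(),c[:,0].min()-f((187,0))[0],c[:,0].max()-f((473,0))[0],c[:,1].min()-f((0,219))[1]]
for z in (None,0,2,4,6):
    r=least_squares(lambda q:g(q,z),[0,0,0,0,0,4] if z is None else [0]*5);R=Ro.from_rotvec(r.x[:3]).as_matrix()
    print(z,round(r.cost,2),r.x[3:].round(1),'zax',R[:,2].round(3),'bar',np.degrees(np.arctan2(R[1,0],R[0,0])).round(1))
for z in (2,4):
  for b in (0,-5): print(z,b,(proj(0,W(np.array([0,0,np.radians(b)]),np.array([0,0,z]),P),p)*4-[798.5,598.5]).round(0).tolist())
```

```text
home pred [279.13060808 191.553204  ] meas [279.625 191.625]
None 3.72 [-3.6  0.6  0.5] zax [-0.013  0.07   0.997] bar -1.8
0 3.75 [-4.3  0.6] zax [-0.011  0.07   0.998] bar -1.8
2 3.96 [-1.6  0.5] zax [-0.02   0.071  0.997] bar -1.8
4 5.05 [1.2 0.4] zax [-0.028  0.072  0.997] bar -1.8
6 7.11 [3.9 0.3] zax [-0.037  0.073  0.997] bar -1.8
2 0 [[291.0, 246.0], [358.0, 241.0], [293.0, 330.0], [365.0, 325.0], [311.0, 452.0], [374.0, 448.0]]
2 -5 [[300.0, 243.0], [368.0, 242.0], [303.0, 328.0], [375.0, 326.0], [302.0, 451.0], [366.0, 450.0]]
4 0 [[291.0, 253.0], [359.0, 248.0], [293.0, 338.0], [366.0, 333.0], [311.0, 460.0], [375.0, 456.0]]
4 -5 [[300.0, 251.0], [368.0, 249.0], [303.0, 336.0], [376.0, 334.0], [303.0, 459.0], [366.0, 458.0]]
```

Run:
```python
from fit2 import *
import cv2
p=pickle.load(open('af.pkl','rb'))
t=lambda X:(proj(0,X,p)*4-[798.5,598.5]).round(1)
print('home 36',t(C0+36*XC),'33.5',t(C0+33.5*XC),'38.5',t(C0+38.5*XC))
a=np.linspace(0,2*np.pi,720)
for fl in (1,2,3,4,5):
    for z in (0,6):
        c=t(C0+np.outer(31*np.cos(a),XC)+np.outer(31*np.sin(a),YC)+(fl+z)*ZC); print(fl,z,'top',c[:,1].min(),'bottom',c[:,1].max(),'L',c[:,0].min(),'R',c[:,0].max())
im=cv2.imread('pics/af3.png'); g=cv2.cvtColor(im,cv2.COLOR_BGR2GRAY)
print(g[150:270:3,330].tolist()); print('col 400', g[180:280:3,400].tolist())
```

```text
home 36 [318.  167.7] 33.5 [319.  176.5] 38.5 [317.1 158.8]
1 0 top 187.9 bottom 368.3 L 191.3 R 468.7
1 6 top 209.0 bottom 388.6 L 190.2 R 472.0
2 0 top 191.4 bottom 371.6 L 191.1 R 469.2
2 6 top 212.6 bottom 392.0 L 190.0 R 472.6
3 0 top 194.9 bottom 375.0 L 190.9 R 469.8
3 6 top 216.2 bottom 395.5 L 189.8 R 473.2
4 0 top 198.4 bottom 378.4 L 190.8 R 470.3
4 6 top 219.8 bottom 399.0 L 189.7 R 473.8
5 0 top 201.9 bottom 381.8 L 190.6 R 470.9
5 6 top 223.5 bottom 402.5 L 189.5 R 474.3
[122, 136, 151, 152, 143, 140, 141, 140, 138, 141, 138, 136, 136, 138, 141, 141, 135, 122, 114, 110, 110, 114, 115, 122, 132, 138, 136, 131, 129, 132, 136, 136, 134, 137, 126, 76, 19, 14, 20, 23]
col 400 [134, 133, 133, 135, 133, 133, 135, 134, 134, 133, 133, 134, 127, 118, 114, 117, 117, 117, 121, 129, 135, 137, 135, 132, 129, 126, 128, 133, 132, 133, 137, 135, 137, 136]
```

Run:
```python
from fit2 import *
import cv2
p=pickle.load(open('af.pkl','rb'))
g=cv2.cvtColor(cv2.imread('pics/af3.png'),cv2.COLOR_BGR2GRAY).astype(float)
a=np.linspace(0,2*np.pi,3000)
def edge(tx,fl,z,col):
    R=Ro.from_rotvec([tx,0,0]).as_matrix()
    X=np.c_[31*np.cos(a),31*np.sin(a),0*a+z]@R.T+[0,0,fl]
    c=proj(0,C0+X@Rc.T,p)*4-[798.5,598.5]; m=abs(c[:,0]-col)<2; return c[m,1].min()
for col in (230,260,370,400,430):
    b=cv2.GaussianBlur(g,(5,5),1.2)[185:270,col]; d=np.diff(b); 
    print(col,'meas z0 edge',185+d.argmin(),'z6 edge',185+d.argmax(),{(tx,z):round(edge(tx,4,z,col),1) for tx in(-.08,0,.08) for z in(0,6)})
```

```text
230 meas z0 edge 225 z6 edge 242 {(-0.08, 0): np.float64(222.8), (-0.08, 6): np.float64(242.5), (0, 0): np.float64(227.9), (0, 6): np.float64(249.1), (0.08, 0): np.float64(233.4), (0.08, 6): np.float64(256.1)}
260 meas z0 edge 211 z6 edge 229 {(-0.08, 0): np.float64(208.9), (-0.08, 6): np.float64(229.7), (0, 0): np.float64(212.3), (0, 6): np.float64(233.8), (0.08, 0): np.float64(215.9), (0.08, 6): np.float64(238.4)}
370 meas z0 edge 206 z6 edge 223 {(-0.08, 0): np.float64(203.3), (-0.08, 6): np.float64(225.0), (0, 0): np.float64(200.6), (0, 6): np.float64(221.7), (0.08, 0): np.float64(198.0), (0.08, 6): np.float64(218.7)}
400 meas z0 edge 216 z6 edge 236 {(-0.08, 0): np.float64(211.8), (-0.08, 6): np.float64(233.5), (0, 0): np.float64(207.5), (0, 6): np.float64(228.1), (0.08, 0): np.float64(203.4), (0.08, 6): np.float64(223.2)}
430 meas z0 edge 233 z6 edge 250 {(-0.08, 0): np.float64(226.7), (-0.08, 6): np.float64(248.0), (0, 0): np.float64(220.9), (0, 6): np.float64(240.4), (0.08, 0): np.float64(215.4), (0.08, 6): np.float64(233.6)}
```

The cap is home: the flange edges in af3 fit 4 to 4.5 mm above the mouth, with the bar at -1.8°. It does lean about 4–5° sideways, and the limit is 6.9°. There's time left, so I'll square it with a gentle grip on the bar's flat sides, jaws exactly across the slope and centred on the axis.

Run:
```python
from h import *
plan([593,-68,151],193.1)
```

```text
{'d': array([70.8,  0.3, 20.1]), 'jawhead': np.float64(-171.44), 'toolx': array([-0.001,  0.   , -1.   ]), 'j6': np.float64(-0.03), 'roll': np.float64(-4.54)}
```

```bash
python3 -m handwheel '{"delta_pos": [[0,0,8],[5,0.3,16],[15,0.3,20],[30,0.3,20],[44,0.3,20],[56,0.3,20],[64,0.3,20],[69,0.3,20],[70.5,0.3,20],[70.5,0.3,20]], "roll": [-2,-4.5,-4.5,-4.5,-4.5,-4.5,-4.5,-4.5,-4.5,-4.5]}'
python3 - <<'E'
from h import *
plan([593,-68,151],193.1)
E
```

```text
time_s: 50.3
position: [593.7, -68.1, 151.9]
ee_rot: [-2.398, 1.571, -0.599]
force: [-0.0, 0.9, 1.0]
finger_gap: 52.6
{'d': array([0.9, 0.7, 0.3]), 'jawhead': np.float64(-166.93), 'toolx': array([ 0., -0., -1.]), 'j6': np.float64(0.02), 'roll': np.float64(-0.03)}
```

```bash
python3 -m handwheel '{"delta_pos": [[0,0.7,0],[0,0.7,0],[0,0.7,0],[0,0.7,0],[0,0.7,0],[0,0.7,0],[0,0.7,0],[0,0.7,0],[0,0.7,0],[0,0.7,0]], "roll": [0,0,0,0,0,0,0,0,0,0]}' 1 10
python3 -m handwheel '{"delta_pos": [[0,0,0],[0,0,0],[0,0,0],[-5,0,0],[-15,0,-4],[-30,0,-10],[-50,0,-15],[-70,0,-20],[-72,0,-20],[-72,0,-20]], "roll": [0,0,0,0,0,0,0,0,0,0]}' 0.4 10
python3 - <<'E'
from fit2 import *
import cv2
p=optics.camera_params('wrist'); im=optics.read_camera('wrist'); s=optics.read_camera('scene'); t=optics.read_camera('top')
pickle.dump(p,open('ag.pkl','wb'))
im=cv2.resize(im[150:290,200:360],None,fx=4,fy=4,interpolation=cv2.INTER_CUBIC); cv2.imwrite('pics/ag3.png',im); cv2.imwrite('pics/ag_scene.png',s); cv2.imwrite('pics/ag_top.png',t)
g=cv2.cvtColor(im,cv2.COLOR_BGR2GRAY).astype(float)
a=np.linspace(0,2*np.pi,3000)
print('home',proj(0,C0+36*XC,p)*4-[798.5,598.5])
def edge(tx,fl,z,col):
    R=Ro.from_rotvec([tx,0,0]).as_matrix()
    X=np.c_[31*np.cos(a),31*np.sin(a),0*a+z]@R.T+[0,0,fl]
    c=proj(0,C0+X@Rc.T,p)*4-[798.5,598.5]; m=abs(c[:,0]-col)<2; return c[m,1].min()
for col in (230,260,370,400,430):
    b=cv2.GaussianBlur(g,(5,5),1.2)[185:270,col]; d=np.diff(b)
    print(col,'z0',185+d.argmin(),'z6',185+d.argmax(),[(tx,z,float(round(edge(tx,4,z,col),1))) for tx in(-.08,0,.08) for z in(0,6)])
E
```

```text
time_s: 51.3
position: [593.3, -68.0, 152.1]
ee_rot: [-1.59, 1.57, 0.209]
force: [1.7, 1.9, 2.1]
finger_gap: 13.8
time_s: 52.3
position: [597.7, -87.9, 224.9]
ee_rot: [-1.593, 1.569, 0.206]
force: [0.1, 0.2, -1.6]
finger_gap: 52.1
home [329.27552541 165.75611223]
230 z0 225 z6 240 [(-0.08, 0, 217.6), (-0.08, 6, 236.5), (0, 0, 222.9), (0, 6, 243.2), (0.08, 0, 228.5), (0.08, 6, 250.3)]
260 z0 209 z6 227 [(-0.08, 0, 204.6), (-0.08, 6, 224.8), (0, 0, 208.3), (0, 6, 229.3), (0.08, 0, 212.3), (0.08, 6, 234.2)]
370 z0 203 z6 222 [(-0.08, 0, 202.7), (-0.08, 6, 224.4), (0, 0, 200.5), (0, 6, 221.6), (0.08, 0, 198.3), (0.08, 6, 219.1)]
400 z0 214 z6 232 [(-0.08, 0, 212.5), (-0.08, 6, 234.3), (0, 0, 208.5), (0, 6, 229.4), (0.08, 0, 204.8), (0.08, 6, 224.8)]
430 z0 230 z6 249 [(-0.08, 0, 228.8), (-0.08, 6, 250.7), (0, 0, 223.2), (0, 6, 243.3), (0.08, 0, 218.0), (0.08, 6, 236.6)]
```

View pics/ag3.png

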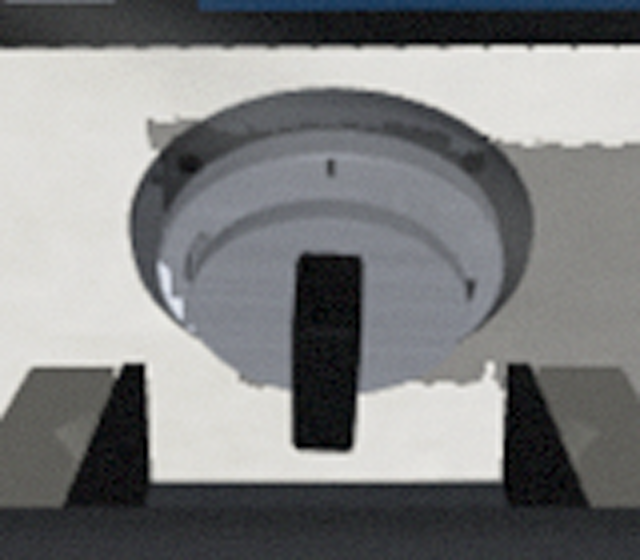

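View pics/ag_scene.png

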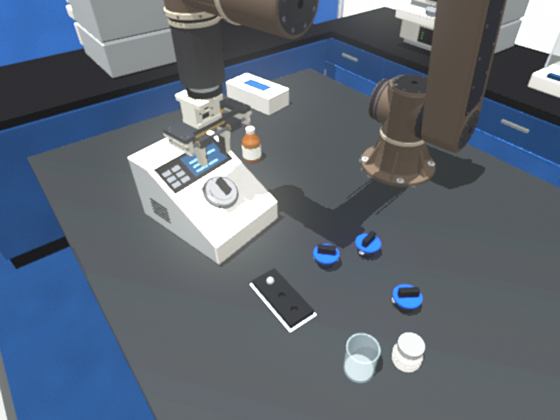

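The last images show the cap level within about 2–3°, flange about 4 mm above the collar, bar at the home mark. The bottle (251,143), beaker (361,357) and jar (408,352) stand where they did, and the small sphere is in its seat at (270,281). The other two seats are empty and the gripper is clear.

```bash
python3 -c "
from station import bot
print(bot.sign_off(), bot.get_obs()['time_s'])"
```

```text
the job is handed in; nothing more can be done
the job is handed in; nothing more can be done
```

I loaded both large spheres and locked the bayonet cap at home, then handed the job in at about 52.5 s. No verdict was reported.

**Spheres:** Each was let go about 18 mm above the mouth. Afterwards the gripper was empty, the deck clear and both seats empty. I could not see down into the well, so I take them to be in it but never saw them there.

**Cap:** It took more than one attempt.
- **First insertion:** it failed. The bar was about 6° off the gaps, so the lugs landed on the lip.
- **Second insertion:** the lugs went into the gaps, but the cap sat cocked by about 14° and the bar slipped in the jaws when I turned it.
- **What worked:** I pressed the flange level with both fingertips, then squeezed the bar clockwise and turned it to the stop.
- **Squaring up:** the cap then leaned about 4–5° sideways, so I squared it with a gentle grip and let go.

**Last checks, from the wrist camera:** The click itself I inferred from the flange height.

| Check | Measured | Limit |
|---|---|---|
| Flange height above the mouth | about 4 mm | 3 to 7 mm |
| Cap tilt | about 2–3° | 7° |
| Bar angle from up-slope | within about 4° (by eye) | 11° |

- **Disagreement:** flange edges gave slightly different tilts left and right, so the tilt is only good to about 2°.
- **Bystanders:** the bottle, beaker and jar look upright and unmoved. The small sphere is in its seat, and the gripper was clear of everything at hand-in.

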